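# Index the press turret and wind out the loaded screw

## Task

On the three-station press turret, turn the turret so that the one loaded station, whose screw is wound down on a round steel cell (its wheel sits lowest), is lined up with the fixed pointer on the base. Then, there at the pointer, unscrew that station's crank wheel right up to its stop, so that the cell can be taken out, and let go with the station still at the pointer. Do not wind the other two screws and leave the things lying around where they are.

Things in the scene. Friction and masses are not known exactly. Their poses are not given: they have to be found in the camera images.
- base: Round grey fixed base, 284 mm diameter, 30 mm high (with a 5 mm bearing ring on top). Origin: on the turret axis at table height. Its -x side is the front and carries the pointer: a steel upright 12 mm wide, from 153 to 179 mm from the axis, top 65 mm above the table.
- index_mark (a point): Fixed point on the base at the front, 85 mm from the turret axis in the pointer's direction, 55 mm above the table: the loaded station's centre must come here.
- turret: Aluminium disc, 270 mm diameter, turning endlessly either way about the upright axis on a stiff friction bearing (0.8 N m, no detents; stays where left). Origin on the axis, 35 mm above the table; disc top 55 mm above the table. Three stations 120 degrees apart, 85 mm from the axis, the loaded one at the turret's own -x. A low middle hub reaches 95 mm above the table.
- station_a (a point): Centre of the loaded station at disc-top height, on its screw's axis. A round steel cell, 48 mm diameter, 20 mm high, lies there under the screw. Like the others it has a bridge (100 mm across the radius, 26 mm wide, top 125 mm above the table) on two columns of 12 mm diameter.
- station_b (a point): The same point of an empty station, 120 degrees counter-clockwise from the loaded one seen from above.
- station_c (a point): The same point of the other empty station, 120 degrees clockwise from the loaded one.
- post_0 (a point): Centre of the top of an upright plain steel post on the turret for pushing it round: 14 mm diameter, from 55 to 175 mm above the table, 125 mm from the axis, 60 degrees counter-clockwise from the loaded station seen from above.
- post_1 (a point): The same, top of the post 180 degrees from the loaded station.
- post_2 (a point): The same, top of the post 60 degrees clockwise from the loaded station.
- hub_a (a point): Centre of the top face of the loaded station's crank wheel: a grey disc 100 mm in diameter, rim 5 mm thick, top face 138 mm above the table when wound fully down and 166 mm when fully up. It rises 16 mm a turn.
- crank_a (a point): Centre of the top of the loaded wheel's crank peg: a fixed black upright peg 16 mm in diameter, 37 mm tall above the wheel face, 41 mm from the wheel's axis.
- wheel_a (a joint): Turn of the loaded screw, rad: 0 wound fully down, 11.0 at the upper stop (1.75 turns); grows counter-clockwise seen from above, which unscrews and raises it. Friction about 0.1 N m; it stays where it is left. Starts between 0 and 1.5.
- wheel_b (a joint): Turn of the screw of an empty station, rad: 0 at its upper stop, where it starts; negative when wound down (clockwise seen from above).
- wheel_c (a joint): The same for the other empty station.
- crank_b (a point): Top of the crank peg of station b's wheel, 203 mm above the table as it starts; wheel and peg are of the same form and size as the loaded one, 28 mm higher.
- crank_c (a point): The same for station c.
- rod_top (a point): Top centre of a fixed upright steel stand rod just outside the base, 176 mm from the turret axis, 260 mm tall, 18 mm diameter with a black collar 28 mm in diameter near its top. It stands in the way of a gripper passing that side; it may be at any side but the front.
- bottle: White bottle, 60 mm diameter, 170 mm tall, standing loose nearby. Bystander. Origin under its centre.
- tray: Black divided tray 120 x 80 x 22 mm, loose. Bystander. Origin under its centre.
- dish: Aluminium dish, 90 mm diameter, 30 mm high, loose. Bystander. Origin under its centre.
- driver: Black battery screwdriver lying on the table, 170 mm long, 44 mm thick, loose, along its x. Bystander. Origin on the table under its middle.

How it is judged:
By the outcome, as a careful person would: the job done as asked, in the order asked, and still so for the second after the job is handed in, with the robot touching nothing.
It also fails if it takes over 58 s, if anything falls off the work surface, if the arm or the gripper's body presses on something with over 40 N, if the wrist force passes 120 N, or if a joint passes its speed limit or range.

## Robot

A 6-joint arm with a two-finger parallel gripper is mounted at the origin on the work surface. World frame = base frame: x ahead of the robot, y to its left, z up, the work surface at z = 0. Lengths are in mm, angles in rad, forces in N, time in s.
With the tool pointing down it reaches from about 350 to 775 mm from the base axis. Payload 7.3 kg.
Tool frame: the origin (TCP) lies at the very end of the fingers, on their centre line; the grasp point (between the pads) lies 19 mm behind it; z points along the fingers, y is the line along which they close (so a half turn about z gives the same grasp; the last joint's range is limited). The gripper opens to 92 mm and grips with 3 to 60 N. Pads are 19 mm wide; open, the fingers measure 130 mm over their backs; the gripper's body (75 mm by 190 mm) begins 47 mm behind the grasp point.
Start: joints at [-1.356, 0.342, 1.524, -0, 1.275, -0.146], TCP at [185.36, -491.209, 226.741] pointing down, gripper open.
Joint ranges: [-2.53, 2.53], [-0.77, 2.02], [0.04, 2.7], [-1, 4.14], [0.28, 2.66], [-3.11, 3.11]. Speed limits (rad/s): [2.57, 2.57, 3.14, 3.14, 3.14, 3.14].

## Interface

Orientations are given as [roll, pitch, yaw] about the fixed x, y, z axes, in that order (R = Rz(yaw) Ry(pitch) Rx(roll)).
In Python, from plant import bot gives the robot as it stands.
- The arm moves only by the tool send_rows, never from a script. Its argument "rows" is a list of rows, each an object of numbers: "x", "y", "z": the shift along the tool's x, y, z in units of 0.2 m (1.0 is 0.2 m); "ax", "ay", "az": the turn, a rotation vector about the tool's x, y, z in units of 60 degrees (1.0 is 60 degrees); "jaw": the opening, from -1 (shut) to 1 (fully open), so that 0 is half open. In form: [{"x": .., "y": .., "z": .., "ax": .., "ay": .., "az": .., "jaw": ..}, ...]. A call has exactly 10 rows; each row is the pose to reach, as a shift and turn from the pose commanded when the call began, along the tool's axes at that moment; what a row does not reach only later rows make up. A row lasts 1/8 s, in which the tool goes at most 62.5 mm and 10.7 degrees, less where a joint would pass 70% of its speed; a pose out of reach is approached as far as the arm can. A call with a number of a shift or a turn outside -1 to 1 is refused whole. A call with a gripper value outside its range is refused whole. The fingers move at their own pace and stop on an object; the grip force is fixed at half the most. Time passes only in rows, so rows that repeat a pose let the fingers close, or fill a call up. It gives the time, the measured TCP pose, the force, the opening and the grip force at its end, in the units of the state.
- bot.get_obs(): the state, without advancing time (a new reading comes with each control period).
- bot.capture(name): name is "side" or "top" or "wrist"; returns (picture, depth): 400x640x3 uint8, red, green, blue; 400x640 float32, mm along the optical axis (not along the pixel's ray), 0 where there is no reading.
- bot.camera_model(name): a dict with "vertical_fov" (degrees; the focal length in pixels is half the picture's height over the tangent of half this angle, whatever the lens; pixels are square), "cx", "cy" (the principal point, pixels), "R" (3x3) and "t" (3): a world point X has camera coordinates R X + t; the wrist camera has in their place "T_tool_cam" (4x4, takes a point from camera to tool coordinates, whose origin is the TCP and whose axes are the flange's). Camera axes: x right, y down, z forward; pixel columns grow to the right and rows downward; lengths in mm; the calibration is good to about 2 mm. A picture is of the moment at which its call begins: read the wrist's pose just before it. camera_model takes no time and is no camera call.
- bot.close_job(): hands the job in; it is judged then, once.
The state is a dict: "time": time; "joint_positions": joint angles; "dq": joint speeds; "tau": joint torques, N m; "tool_pos": TCP position; "tcp_rot": TCP orientation; "contact_force": force on the tool from outside, world axes, zero at the start; "moment": the same for the moment, N m; "grip_width": finger opening in mm; "finger_force": force on a finger pad.
Only numpy, scipy, OpenCV 4.12 (cv2) and the standard library are available. Lean on these libraries where they do the work, as an engineer would, in place of code of your own. Each camera call takes 0.05 s, during which the arm holds its last target. There are 200 camera calls.

## Working session

There is one attempt and no reset: what is moved stays moved. The work goes in short steps, Python scripts to look and compute and a tool call to move; the robot and the scene stay as the last step left them, time stands still between calls to the robot, and variables do not carry over. Pictures are saved under pics/ and viewed, at most 10 in all, crops included, and the job is handed in when it is done.

Besides the shell and the picture viewer there is one more tool, called after ">>>" as name(argument=value, ...) on one line, values as JSON. send_rows: Moves the arm, as the interface text tells. Its arguments: {"type":"object","properties":{"rows":{"type":"array","items":{"type":"object","properties":{"x":{"type":"number","minimum":-1,"maximum":1},"y":{"type":"number","minimum":-1,"maximum":1},"z":{"type":"number","minimum":-1,"maximum":1},"ax":{"type":"number","minimum":-1,"maximum":1},"ay":{"type":"number","minimum":-1,"maximum":1},"az":{"type":"number","minimum":-1,"maximum":1},"jaw":{"type":"number"}}}}},"required":["rows"]}

```bash
mkdir -p pics
cat > h.py <<'E'
import numpy as np,cv2
from plant import bot
from scipy.spatial.transform import Rotation as Rn
def shot(n,f):
    o=bot.get_obs();p,d=bot.capture(n);cv2.imwrite('pics/%s.png'%f,p[:,:,::-1]);np.savez('pics/%s.npz'%f,d=d,pos=o['tool_pos'],rot=o['tcp_rot']);return p,d
def world(n,f,pts,z=None):
    m=bot.camera_model(n);D=np.load('pics/%s.npz'%f);d=D['d'];F=200/np.tan(np.radians(m['vertical_fov'])/2)
    out=[]
    for u,v in pts:
        r=np.array([(u-m['cx'])/F,(v-m['cy'])/F,1.])
        if n=='wrist':
            T=np.array(m['T_tool_cam']);A=Rn.from_euler('xyz',D['rot']).as_matrix()
            W=A@T[:3,:3];c=A@T[:3,3]+D['pos']
        else:
            R=np.array(m['R']);W=R.T;c=-R.T@np.array(m['t'])
        k=d[int(v),int(u)] if z is None else (z-c[2])/(W@r)[2]
        out.append(c+W@r*k)
    return np.array(out)
E
python3 - <<'E'
from h import *
for n in('top','side'): shot(n,n+'0')
o=bot.get_obs();print(o);print({k:np.round(v,3) for k,v in bot.camera_model('top').items()},bot.camera_model('wrist'))
E
```

```text
{'time': 0.1, 'joint_positions': array([-1.35598879e+00,  3.42650042e-01,  1.52488748e+00, -2.00242754e-06,
        1.27538884e+00, -1.45979189e-01]), 'dq': array([ 2.41668940e-05, -2.51424791e-03, -2.79355982e-04, -2.36807221e-03,
        1.72621470e-03, -1.13336407e-04]), 'tau': array([ 1.22329271e-03, -4.32007778e+01, -2.44692814e+01,  7.18414458e-02,
        5.25553920e-02, -3.78054085e-05]), 'tool_pos': array([ 185.28680205, -490.84887395,  226.1278863 ]), 'tcp_rot': array([-3.14027286e+00, -1.92107795e-04,  3.60787180e-01]), 'contact_force': array([ 0.74495171,  0.31664221, -0.79713866]), 'moment': array([0.05873714, 0.0207546 , 0.05234924]), 'finger_force': 0.0, 'grip_width': 91.48700271896692}
{'vertical_fov': np.float64(47.571), 'cx': np.float64(317.532), 'cy': np.float64(195.638), 'R': array([[-0.021, -1.   ,  0.019],
       [-0.997,  0.019, -0.07 ],
       [ 0.07 , -0.02 , -0.997]]), 't': array([  25.544,  586.684, 1421.714])} {'vertical_fov': 66.18756027199736, 'cx': 318.1391116076934, 'cy': 197.74104851520994, 'T_tool_cam': array([[ 8.21594214e-04, -9.50906066e-01, -3.09478558e-01,
         8.39834314e+01],
       [ 9.99999140e-01,  1.09772592e-03, -7.18113506e-04,
        -2.95849411e-01],
       [ 1.02258113e-03, -3.09477702e-01,  9.50906150e-01,
        -1.58334360e+02],
       [ 0.00000000e+00,  0.00000000e+00,  0.00000000e+00,
         1.00000000e+00]])}
```

View pics/top0.png

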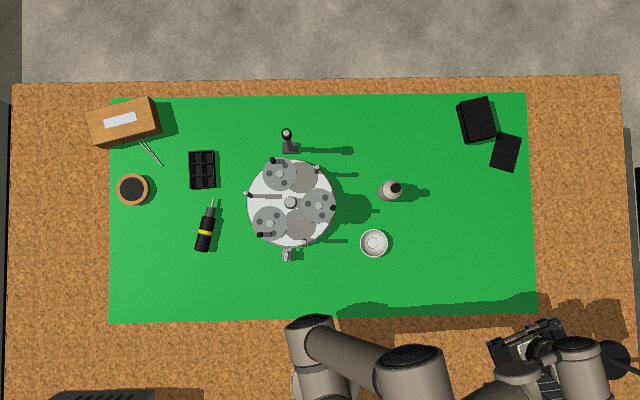

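View pics/side0.png

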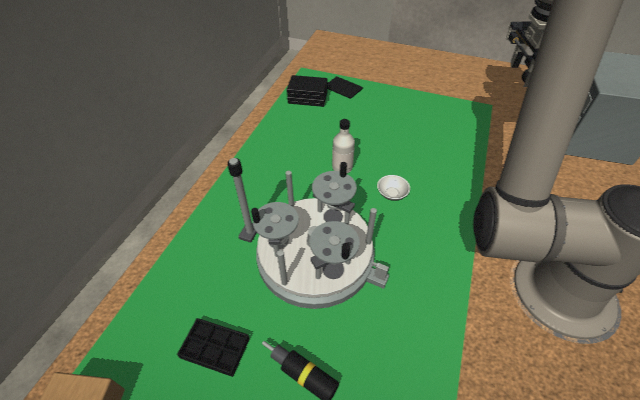

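The top view shows the turret around (291,202), with the pointer at (287,256), the rod at (287,133) and wheels near (280,173), (319,205) and (270,223). Next I'll enlarge it and use depth to find which wheel is lowest.

Run:
```python
from h import *
p=cv2.imread('pics/top0.png');c=p[120:270,220:420];cv2.imwrite('pics/c1.png',cv2.resize(c,None,fx=4,fy=4,interpolation=cv2.INTER_CUBIC))
print(world('top','top0',[(275,173),(284,183),(315,212),(313,203),(264,219),(277,219),(290,202),(287,256),(287,258)]).round(0))
```

```text
[[647. 139. 141.]
 [617. 113. 143.]
 [530.  25. 164.]
 [556.  30. 167.]
 [513. 170. 165.]
 [512. 133. 169.]
 [564.  98.  96.]
 [401. 112.  65.]
 [395. 112.  62.]]
```

View pics/c1.png

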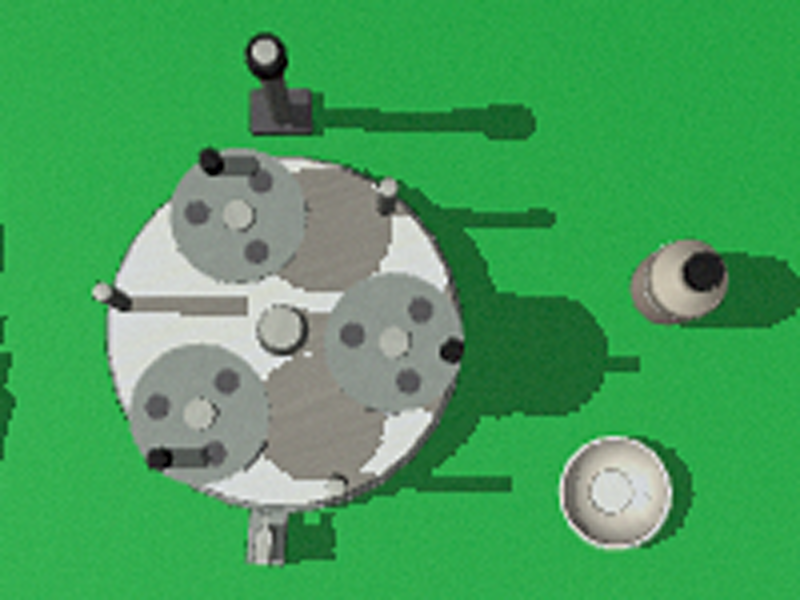

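The lowest wheel, with its top at about 142 mm, is the far-left one: hub at crop (238,214), peg at (211,161). The posts are at crop (102,292), (388,187) and (338,483), the rod top at (265,48) and the pointer at (266,540).

Run:
```python
from h import *
L=[('hubA',238,214,142),('hub2',395,341,166),('hub3',201,412,166),('mid',282,329,95),('postL',101,291,175),('postR',388,186,175),('postN',338,482,175),('pegA',208,160,179),('peg2',452,350,203),('peg3',158,459,203),('rod',264,49,260),('ptr',266,540,65),('bottle',705,272,170),('dish',612,491,10)]
P={}
for n,x,y,z in L:
    P[n]=world('top','top0',[(220+x/4,120+y/4)],z)[0];print(n,P[n].round(0))
c=(P['hubA']+P['hub2']+P['hub3'])[:2]/3;c2=(P['postL']+P['postR']+P['postN'])[:2]/3;print(c,c2)
from math import *
for n in P:
    d=P[n][:2]-(c+c2)/2;print(n,round(hypot(*d)),round(degrees(atan2(d[1],d[0])),1))
```

```text
hubA [645. 126. 142.]
hub2 [549.  14. 166.]
hub3 [502. 153. 166.]
mid [563.  97.  95.]
postL [588. 221. 175.]
postR [659.  17. 175.]
postN [450.  56. 175.]
pegA [680. 144. 179.]
peg2 [540. -25. 203.]
peg3 [469. 179. 203.]
rod [742.  99. 260.]
ptr [404. 113.  65.]
bottle [ 594. -209.  170.]
dish [ 434. -160.   10.]
[565.41503688  97.38849794] [566.05007315  98.0605742 ]
hubA 84 19.4
hub2 85 -101.1
hub3 84 139.5
mid 2 -162.3
postL 126 79.6
postR 124 -40.8
postN 123 -160.2
pegA 123 22.1
peg2 125 -101.7
peg3 126 139.7
rod 176 0.5
ptr 162 174.6
bottle 308 -84.7
dish 289 -117.1
```

```bash
cat > rows.py <<'E'
import numpy as np
# poses (x,y,z,yawdeg); tool pointing down
def rel(c,t):
    a=np.radians(c[3]);dx,dy=t[0]-c[0],t[1]-c[1]
    return [round(float(v),3) for v in ((dx*np.cos(a)+dy*np.sin(a))/200,(dx*np.sin(a)-dy*np.cos(a))/200,(c[2]-t[2])/200,(c[3]-t[3])/60)]
def arc(cx,cy,r,c,th0,th1,z0,z1,off,n=10):
    for i in range(1,n+1):
        th=th0+(th1-th0)*i/n;s=np.radians(th)
        t=(cx+r*np.cos(s),cy+r*np.sin(s),z0+(z1-z0)*i/n,th+off)
        x,y,z,az=rel(c,t);print('{"x":%g,"y":%g,"z":%g,"az":%g}'%(x,y,z,az),end=',')
    print('\nend',np.round(t,2))
E
python3 -c "
from rows import *
s=np.array((185.36,-491.21,226.74,20.67));e=np.array((588,221,300,20.67))
print(rel(s,e)); print(rel((588,221,300,20.67),(588,221,300,79.6)))"
```

```text
[3.141, -2.621, -0.366, 0.0]
[0.0, 0.0, 0.0, -0.982]
```

>>> send_rows(rows=[{"x":0.1,"y":-0.08,"z":-0.1,"jaw":1},{"x":0.2,"y":-0.16,"z":-0.2,"jaw":1},{"x":0.3,"y":-0.25,"z":-0.366,"jaw":1},{"x":0.4,"y":-0.33,"z":-0.366,"jaw":1},{"x":0.5,"y":-0.41,"z":-0.366,"jaw":1},{"x":0.6,"y":-0.5,"z":-0.366,"jaw":1},{"x":0.7,"y":-0.58,"z":-0.366,"jaw":1},{"x":0.8,"y":-0.66,"z":-0.366,"jaw":1},{"x":0.9,"y":-0.75,"z":-0.366,"jaw":1},{"x":1.0,"y":-0.83,"z":-0.366,"jaw":1}])

```text
schema error: expected keys x, y, z, ax, ay, az, jaw
```

>>> send_rows(rows=[{"x":0.1,"y":-0.08,"jaw":1},{"x":0.2,"y":-0.16,"jaw":1},{"x":0.3,"y":-0.25,"jaw":1},{"x":0.4,"y":-0.33,"jaw":1},{"x":0.5,"y":-0.41,"jaw":1},{"x":0.6,"y":-0.5,"jaw":1},{"x":0.7,"y":-0.58,"jaw":1},{"x":0.8,"y":-0.66,"jaw":1},{"x":0.9,"y":-0.75,"jaw":1},{"x":1.0,"y":-0.83,"jaw":1}])

```text
schema error: expected keys x, y, z, ax, ay, az, jaw
```

>>> send_rows(rows=[{"x":0.114,"y":-0.096,"az":-0.098,"jaw":0},{"x":0.228,"y":-0.192,"az":-0.196,"jaw":-0.2},{"x":0.342,"y":-0.288,"az":-0.294,"jaw":-0.2},{"x":0.456,"y":-0.384,"az":-0.392,"jaw":-0.2},{"x":0.57,"y":-0.48,"az":-0.49,"jaw":-0.2},{"x":0.684,"y":-0.577,"az":-0.588,"jaw":-0.2},{"x":0.798,"y":-0.673,"az":-0.686,"jaw":-0.2},{"x":0.912,"y":-0.769,"az":-0.784,"jaw":-0.2},{"x":1.0,"y":-0.865,"az":-0.88,"jaw":-0.2},{"x":1.0,"y":-0.961,"az":-0.982,"jaw":-0.2}])

```text
schema error: expected keys x, y, z, ax, ay, az, jaw
```

>>> send_rows(rows=[{"x":0.1,"y":-0.08,"z":-0.1,"ax":0,"ay":0,"az":0,"jaw":1},{"x":0.2,"y":-0.16,"z":-0.2,"ax":0,"ay":0,"az":0,"jaw":1},{"x":0.3,"y":-0.25,"z":-0.366,"ax":0,"ay":0,"az":0,"jaw":1},{"x":0.4,"y":-0.33,"z":-0.366,"ax":0,"ay":0,"az":0,"jaw":1},{"x":0.5,"y":-0.41,"z":-0.366,"ax":0,"ay":0,"az":0,"jaw":1},{"x":0.6,"y":-0.5,"z":-0.366,"ax":0,"ay":0,"az":0,"jaw":1},{"x":0.7,"y":-0.58,"z":-0.366,"ax":0,"ay":0,"az":0,"jaw":1},{"x":0.8,"y":-0.66,"z":-0.366,"ax":0,"ay":0,"az":0,"jaw":1},{"x":0.9,"y":-0.75,"z":-0.366,"ax":0,"ay":0,"az":0,"jaw":1},{"x":1.0,"y":-0.83,"z":-0.366,"ax":0,"ay":0,"az":0,"jaw":1}])

```text
time: 1.35
tool_pos: [314.0, -264.3, 299.6]
tcp_rot: [-3.141, 0.0, 0.361]
contact_force: [1.0, 0.4, 0.4]
grip_width: 91.8
finger_force: 0.0
```

>>> send_rows(rows=[{"x":0.1,"y":-0.08,"z":0,"ax":0,"ay":0,"az":0,"jaw":1},{"x":0.2,"y":-0.16,"z":0,"ax":0,"ay":0,"az":0,"jaw":1},{"x":0.3,"y":-0.25,"z":0,"ax":0,"ay":0,"az":0,"jaw":1},{"x":0.4,"y":-0.33,"z":0,"ax":0,"ay":0,"az":0,"jaw":1},{"x":0.5,"y":-0.41,"z":0,"ax":0,"ay":0,"az":0,"jaw":1},{"x":0.6,"y":-0.5,"z":0,"ax":0,"ay":0,"az":0,"jaw":1},{"x":0.7,"y":-0.58,"z":0,"ax":0,"ay":0,"az":0,"jaw":1},{"x":0.8,"y":-0.66,"z":0,"ax":0,"ay":0,"az":0,"jaw":1},{"x":0.9,"y":-0.75,"z":0,"ax":0,"ay":0,"az":0,"jaw":1},{"x":1.0,"y":-0.83,"z":0,"ax":0,"ay":0,"az":0,"jaw":1}])

```text
time: 2.6
tool_pos: [442.5, -38.5, 299.6]
tcp_rot: [-3.141, 0.001, 0.361]
contact_force: [-0.2, -0.4, 0.3]
grip_width: 92.1
finger_force: 0.0
```

Run:
```python
from h import *
p,d=shot('wrist','w1');o=bot.get_obs();print(o['time'],o['tool_pos'],o['tcp_rot'])
```

```text
2.65 [443.58582941 -36.54153843 299.53770457] [-3.13997168e+00 -7.66865756e-04  3.61892129e-01]
```

View pics/w1.png

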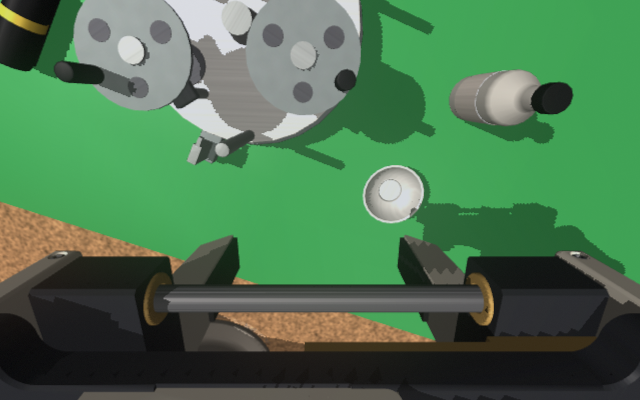

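Wrist view: hubs at (131,50) and (303,55), near post top at (222,150), pointer around (200,152).

Run:
```python
from h import *
for u,v,z in [(131,50,166),(303,55,166),(222,150,175),(237,18,95),(196,150,65),(65,71,203),(345,80,203)]: print(world('wrist','w1',[(u,v)],z)[0].round(1),world('wrist','w1',[(u,v)])[0].round(1))
print(world('wrist','w1',[(192,160),(198,142),(205,140),(214,141)]).round(1))
from rows import *
print(rel((443.96,-38.1,300,20.67),(588,220,300,79.6)))
```

```text
[500.3 157.2 166. ] [500.6 155.4 169.2]
[549.3  16.6 166. ] [549.   16.3 168.9]
[446.6  58.6 175. ] [446.7  58.5 175.5]
[564.9  99.2  95. ] [564.8  98.8  96.3]
[405.8 115.9  65. ] [405.6 116.   64.4]
[470.2 181.2 203. ] [470.3 181.  203.3]
[540.6 -23.1 203. ] [540.6 -23.1 202.5]
[[391.9 117.   67. ]
 [416.8 115.8  65.3]
 [413.1 119.1  28.3]
 [414.4 109.   21. ]]
[1.129, -0.953, 0.0, -0.982]
```

>>> send_rows(rows=[{"x":0.15,"y":-0.1,"z":0,"ax":0,"ay":0,"az":-0.1,"jaw":0},{"x":0.3,"y":-0.24,"z":0,"ax":0,"ay":0,"az":-0.2,"jaw":0},{"x":0.45,"y":-0.38,"z":0,"ax":0,"ay":0,"az":-0.32,"jaw":-0.1},{"x":0.6,"y":-0.52,"z":0,"ax":0,"ay":0,"az":-0.45,"jaw":-0.1},{"x":0.75,"y":-0.66,"z":0,"ax":0,"ay":0,"az":-0.58,"jaw":-0.1},{"x":0.9,"y":-0.8,"z":0,"ax":0,"ay":0,"az":-0.7,"jaw":-0.1},{"x":1.0,"y":-0.9,"z":0,"ax":0,"ay":0,"az":-0.82,"jaw":-0.1},{"x":1.0,"y":-0.95,"z":0,"ax":0,"ay":0,"az":-0.92,"jaw":-0.1},{"x":1.0,"y":-0.95,"z":0,"ax":0,"ay":0,"az":-0.98,"jaw":-0.1},{"x":1.0,"y":-0.95,"z":0,"ax":0,"ay":0,"az":-0.98,"jaw":-0.1}])

```text
time: 3.9
tool_pos: [562.3, 208.8, 299.4]
tcp_rot: [-3.141, 0.001, 1.387]
contact_force: [0.5, -0.6, 0.0]
grip_width: 41.4
finger_force: 0.0
```

Run:
```python
from h import *
from rows import *
o=bot.get_obs();print(o['time'],o['tool_pos'],o['tcp_rot'],o['joint_positions'].round(2))
p,d=shot('wrist','w2')
print(rel((562.4,209,299.94,79.47),(588.5,221,145,79.47)))
```

```text
3.9 [562.29635938 208.79282146 299.39890861] [-3.14070728e+00  6.50058470e-04  1.38664264e+00] [ 0.23  0.45  1.17 -0.    1.53  0.41]
[0.083, 0.117, 0.775, 0.0]
```

View pics/w2.png

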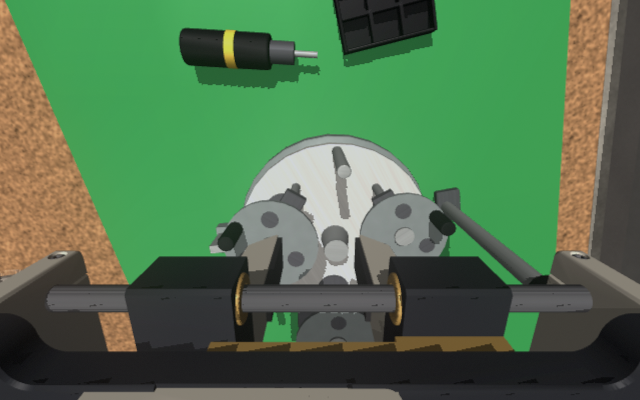

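Wrist view: target post top at (344,171), hub A at (404,237), peg A at (443,223), mid hub at (336,247).

Run:
```python
from h import *
from rows import *
for u,v,z in [(344,171,175),(404,237,142),(336,247,95),(449,230,179)]: print(world('wrist','w2',[(u,v)],z)[0].round(1),world('wrist','w2',[(u,v)])[0].round(1))
q=world('wrist','w2',[(344,171)],175)[0];print(rel((562.4,209,299.94,79.47),(q[0],q[1],145,79.47)))
```

```text
[589.1 223.2 175. ] [589.  223.4 175.8]
[645.  127.8 142. ] [645.2 127.3 141.1]
[566.  105.1  95. ] [566.  104.6  94.1]
[681.5 146.5 179. ] [682.4 145.3 176.6]
[0.094, 0.118, 0.775, 0.0]
```

>>> send_rows(rows=[{"x":0.09,"y":0.117,"z":0,"ax":0,"ay":0,"az":0,"jaw":-0.1},{"x":0.09,"y":0.117,"z":0.15,"ax":0,"ay":0,"az":0,"jaw":-0.1},{"x":0.09,"y":0.117,"z":0.35,"ax":0,"ay":0,"az":0,"jaw":-0.1},{"x":0.09,"y":0.117,"z":0.5,"ax":0,"ay":0,"az":0,"jaw":-0.1},{"x":0.09,"y":0.117,"z":0.62,"ax":0,"ay":0,"az":0,"jaw":-0.1},{"x":0.09,"y":0.117,"z":0.72,"ax":0,"ay":0,"az":0,"jaw":-0.1},{"x":0.09,"y":0.117,"z":0.775,"ax":0,"ay":0,"az":0,"jaw":-0.1},{"x":0.09,"y":0.117,"z":0.775,"ax":0,"ay":0,"az":0,"jaw":-0.63},{"x":0.09,"y":0.117,"z":0.775,"ax":0,"ay":0,"az":0,"jaw":-0.63},{"x":0.09,"y":0.117,"z":0.775,"ax":0,"ay":0,"az":0,"jaw":-0.63}])

```text
time: 5.2
tool_pos: [589.2, 222.5, 145.9]
tcp_rot: [3.14, -0.001, 1.387]
contact_force: [-0.7, -0.0, -0.3]
grip_width: 18.5
finger_force: 0.0
```

Run:
```python
from rows import *
a=np.radians(79.47);x,y=.09*200,.117*200
c=(562.4+x*np.cos(a)+y*np.sin(a),209+x*np.sin(a)-y*np.cos(a),144.94,79.47);print(c)
cx,cy=565.2,98.2
th=np.degrees(np.arctan2(c[1]-cy,c[0]-cx));r=np.hypot(c[1]-cy,c[0]-cx);print(th,r)
for k in range(3):
    print('C',k);arc(cx,cy,124.5,c,th,th+51,145,145,79.47-th)
    s=np.radians(th+51);c=(cx+124.5*np.cos(s),cy+124.5*np.sin(s),145,c[3]+51);th+=51
```

```text
(np.float64(588.6954348629852), np.float64(222.42051062242052), 144.94, 79.47)
79.28943430022612 126.422983348344
C 0
{"x":-0.012,"y":-0.055,"z":-0,"az":-0.085},{"x":-0.019,"y":-0.11,"z":-0,"az":-0.17},{"x":-0.031,"y":-0.164,"z":-0,"az":-0.255},{"x":-0.048,"y":-0.217,"z":-0,"az":-0.34},{"x":-0.069,"y":-0.268,"z":-0,"az":-0.425},{"x":-0.095,"y":-0.317,"z":-0,"az":-0.51},{"x":-0.125,"y":-0.364,"z":-0,"az":-0.595},{"x":-0.16,"y":-0.407,"z":-0,"az":-0.68},{"x":-0.197,"y":-0.448,"z":-0,"az":-0.765},{"x":-0.239,"y":-0.485,"z":-0,"az":-0.85},
end [484.69 193.17 145.   130.47]
C 1
{"x":-0.002,"y":-0.055,"z":0,"az":0.765},{"x":-0.009,"y":-0.11,"z":0,"az":0.68},{"x":-0.022,"y":-0.164,"z":0,"az":0.595},{"x":-0.038,"y":-0.217,"z":0,"az":0.51},{"x":-0.06,"y":-0.268,"z":0,"az":0.425},{"x":-0.086,"y":-0.317,"z":0,"az":0.34},{"x":-0.116,"y":-0.364,"z":0,"az":0.255},{"x":-0.15,"y":-0.407,"z":0,"az":0.17},{"x":-0.188,"y":-0.448,"z":0,"az":0.085},{"x":-0.229,"y":-0.484,"z":0,"az":0},
end [440.73  95.4  145.   130.47]
C 2
{"x":-0.002,"y":-0.055,"z":0,"az":1.615},{"x":-0.009,"y":-0.11,"z":0,"az":1.53},{"x":-0.022,"y":-0.164,"z":0,"az":1.445},{"x":-0.038,"y":-0.217,"z":0,"az":1.36},{"x":-0.06,"y":-0.268,"z":0,"az":1.275},{"x":-0.086,"y":-0.317,"z":0,"az":1.19},{"x":-0.116,"y":-0.364,"z":0,"az":1.105},{"x":-0.15,"y":-0.407,"z":0,"az":1.02},{"x":-0.188,"y":-0.448,"z":0,"az":0.935},{"x":-0.229,"y":-0.484,"z":0,"az":0.85},
end [ 4.8905e+02 -2.9000e-01  1.4500e+02  1.3047e+02]
```

>>> send_rows(rows=[{"x":-0.01,"y":-0.055,"z":0,"ax":0,"ay":0,"az":-0.085,"jaw":-0.63},{"x":-0.019,"y":-0.11,"z":0,"ax":0,"ay":0,"az":-0.17,"jaw":-0.63},{"x":-0.031,"y":-0.164,"z":0,"ax":0,"ay":0,"az":-0.255,"jaw":-0.63},{"x":-0.048,"y":-0.217,"z":0,"ax":0,"ay":0,"az":-0.34,"jaw":-0.63},{"x":-0.069,"y":-0.268,"z":0,"ax":0,"ay":0,"az":-0.425,"jaw":-0.63},{"x":-0.095,"y":-0.317,"z":0,"ax":0,"ay":0,"az":-0.51,"jaw":-0.63},{"x":-0.125,"y":-0.364,"z":0,"ax":0,"ay":0,"az":-0.595,"jaw":-0.63},{"x":-0.16,"y":-0.407,"z":0,"ax":0,"ay":0,"az":-0.68,"jaw":-0.63},{"x":-0.197,"y":-0.448,"z":0,"ax":0,"ay":0,"az":-0.765,"jaw":-0.63},{"x":-0.239,"y":-0.485,"z":0,"ax":0,"ay":0,"az":-0.85,"jaw":-0.63}])

```text
time: 6.45
tool_pos: [485.8, 194.9, 145.9]
tcp_rot: [3.136, 0.0, 2.28]
contact_force: [2.5, 7.1, -3.1]
grip_width: 17.4
finger_force: 3.8
```

>>> send_rows(rows=[{"x":-0.002,"y":-0.055,"z":0,"ax":0,"ay":0,"az":-0.085,"jaw":-0.63},{"x":-0.009,"y":-0.11,"z":0,"ax":0,"ay":0,"az":-0.17,"jaw":-0.63},{"x":-0.022,"y":-0.164,"z":0,"ax":0,"ay":0,"az":-0.255,"jaw":-0.63},{"x":-0.038,"y":-0.217,"z":0,"ax":0,"ay":0,"az":-0.34,"jaw":-0.63},{"x":-0.06,"y":-0.268,"z":0,"ax":0,"ay":0,"az":-0.425,"jaw":-0.63},{"x":-0.086,"y":-0.317,"z":0,"ax":0,"ay":0,"az":-0.51,"jaw":-0.63},{"x":-0.116,"y":-0.364,"z":0,"ax":0,"ay":0,"az":-0.595,"jaw":-0.63},{"x":-0.15,"y":-0.407,"z":0,"ax":0,"ay":0,"az":-0.68,"jaw":-0.63},{"x":-0.188,"y":-0.448,"z":0,"ax":0,"ay":0,"az":-0.765,"jaw":-0.63},{"x":-0.229,"y":-0.484,"z":0,"ax":0,"ay":0,"az":-0.85,"jaw":-0.63}])

```text
time: 7.7
tool_pos: [441.1, 96.6, 145.9]
tcp_rot: [3.139, 0.002, -3.113]
contact_force: [1.0, 7.7, 1.6]
grip_width: 17.3
finger_force: 3.6
```

Run:
```python
from h import *
o=bot.get_obs();print(o['time'],o['tool_pos'],o['tcp_rot'],o['contact_force'],o['joint_positions'].round(2))
```

```text
7.7 [441.1443805   96.59060789 145.85687771] [ 3.13906809e+00  2.22268358e-03 -3.11323421e+00] [1.03363117 7.70580506 1.58830681] [ 0.04  0.3   1.84  0.    1.   -1.56]
```

>>> send_rows(rows=[{"x":-0.002,"y":-0.055,"z":0,"ax":0,"ay":0,"az":-0.085,"jaw":-0.63},{"x":-0.009,"y":-0.11,"z":0,"ax":0,"ay":0,"az":-0.17,"jaw":-0.63},{"x":-0.022,"y":-0.164,"z":0,"ax":0,"ay":0,"az":-0.255,"jaw":-0.63},{"x":-0.038,"y":-0.217,"z":0,"ax":0,"ay":0,"az":-0.34,"jaw":-0.63},{"x":-0.06,"y":-0.268,"z":0,"ax":0,"ay":0,"az":-0.425,"jaw":-0.63},{"x":-0.086,"y":-0.317,"z":0,"ax":0,"ay":0,"az":-0.51,"jaw":-0.63},{"x":-0.116,"y":-0.364,"z":0,"ax":0,"ay":0,"az":-0.595,"jaw":-0.63},{"x":-0.15,"y":-0.407,"z":0,"ax":0,"ay":0,"az":-0.68,"jaw":-0.63},{"x":-0.188,"y":-0.448,"z":0,"ax":0,"ay":0,"az":-0.765,"jaw":-0.63},{"x":-0.229,"y":-0.484,"z":0,"ax":0,"ay":0,"az":-0.85,"jaw":-0.63}])

```text
time: 8.95
tool_pos: [488.8, 1.2, 145.7]
tcp_rot: [3.14, 0.002, -2.223]
contact_force: [-3.4, 7.7, 4.0]
grip_width: 17.2
finger_force: 3.4
```

Run:
```python
from h import *
o=bot.get_obs();print(o['time'],o['tool_pos'],o['tcp_rot'],o['contact_force'],o['joint_positions'].round(2))
p,d=shot('top','t2');q,_=shot('side','s2')
a=cv2.resize(p[140:265,230:350,::-1],None,fx=4.8,fy=4.8,interpolation=cv2.INTER_CUBIC)[:600,:390]
b=cv2.resize(q[130:320,220:410,::-1],None,fx=3.15,fy=3.15,interpolation=cv2.INTER_CUBIC)[:600,:400]
cv2.imwrite('pics/t2c.png',cv2.resize(p[140:265,230:390,::-1],None,fx=4.8,fy=4.8,interpolation=cv2.INTER_CUBIC))
```

```text
8.95 [488.82458623   1.21848431 145.73650564] [ 3.13996316e+00  2.00329450e-03 -2.22316233e+00] [-3.36410719  7.66503183  4.00395374] [-0.16  0.36  1.74  0.    1.04 -2.65]
```

View pics/t2c.png

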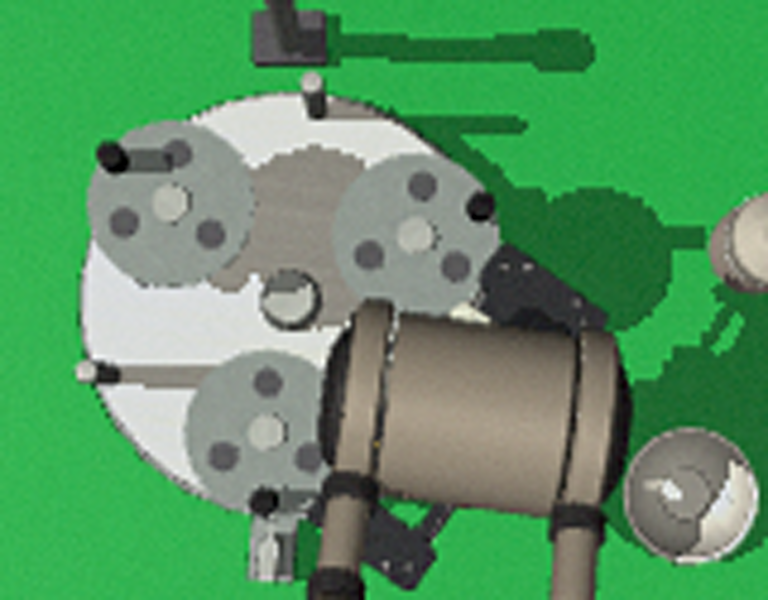

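The loaded hub is now at crop (265,432), with its peg at (263,500), just short of the pointer at (268,553). I'll measure the pointer from depth and compute the remaining angle.

Run:
```python
from h import *
from math import *
def cloud(n,f,u0,u1,v0,v1):
    P=[(u,v) for u in range(u0,u1) for v in range(v0,v1)];return world(n,f,P)
for n,f,b in [('top','top0',(275,300,245,268)),('top','t2',(275,300,245,268)),('wrist','w1',(160,235,125,175)),('side','side0',(355,400,250,290)),('side','s2',(355,400,250,290))]:
    W=cloud(n,f,*b);s=W[(abs(W[:,2]-65)<3)&(W[:,0]<420)&(W[:,0]>375)&(abs(W[:,1]-113)<25)];print(n,f,len(s),s.mean(0).round(1) if len(s) else '',s.min(0).round(1),s.max(0).round(1))
g=lambda x,y,z:world('top','t2',[(230+x/4.8,140+y/4.8)],z)[0][:2]
A=g(265,432,142);h2=g(170,203,166);h3=g(416,236,166);p1=g(311,82,175);p2=g(87,371,175)
c=(A+h2+h3)/3;print(A,c,g(291,298,95))
for q in(A,h2,h3,p1,p2):
    d=q-c;print(round(hypot(*d),1),round(degrees(atan2(d[1],d[0])),1))
```

```text
top top0 27 [402.5 116.1  65.3] [389.3 111.4  62.3] [419.5 120.8  68. ]
top t2 25 [403.  116.2  64.5] [389.2 111.4  62. ] [419.5 121.   67.8]
wrist w1 220 [403.1 115.1  64.8] [388.5 108.4  62.1] [419.9 123.   66.7]
side side0 69 [401.9 119.4  65.6] [386.6 111.9  62.2] [420.  125.9  68. ]
side s2 65 [401.8 119.5  65.7] [386.7 111.8  62.2] [420.  126.2  67.9]
[480.79621765 111.72643053] [564.72452041  98.44875444] [563.97583651  96.62137451]
85.0 171.0
85.1 51.3
85.3 -68.9
124.4 -8.8
124.2 111.7
```

>>> send_rows(rows=[{"x":0,"y":-0.01,"z":0,"ax":0,"ay":0,"az":-0.015,"jaw":-0.63},{"x":0,"y":-0.02,"z":0,"ax":0,"ay":0,"az":-0.03,"jaw":-0.63},{"x":-0.001,"y":-0.031,"z":0,"ax":0,"ay":0,"az":-0.047,"jaw":-0.63},{"x":-0.001,"y":-0.031,"z":0,"ax":0,"ay":0,"az":-0.047,"jaw":-0.63},{"x":-0.001,"y":-0.031,"z":0,"ax":0,"ay":0,"az":-0.047,"jaw":-0.63},{"x":-0.001,"y":-0.031,"z":0,"ax":0,"ay":0,"az":-0.047,"jaw":-0.63},{"x":-0.001,"y":-0.031,"z":0,"ax":0,"ay":0,"az":-0.047,"jaw":-0.63},{"x":-0.001,"y":-0.031,"z":0,"ax":0,"ay":0,"az":-0.047,"jaw":-0.63},{"x":-0.001,"y":-0.031,"z":0,"ax":0,"ay":0,"az":-0.047,"jaw":-0.63},{"x":-0.001,"y":-0.031,"z":0,"ax":0,"ay":0,"az":-0.047,"jaw":-0.63}])

```text
time: 10.3
tool_pos: [493.1, -3.0, 145.2]
tcp_rot: [3.14, -0.0, -2.177]
contact_force: [-3.0, 3.4, 3.4]
grip_width: 17.4
finger_force: 2.6
```

Run:
```python
from h import *
o=bot.get_obs();print(o['time'],o['tool_pos'],o['tcp_rot'])
p,d=shot('top','t3');q,_=shot('side','s3')
a=cv2.resize(p[150:265,240:325,::-1],(444,600),interpolation=cv2.INTER_CUBIC)
b=cv2.resize(q[140:310,240:400,::-1],None,fx=2.2,fy=2.2,interpolation=cv2.INTER_CUBIC);b=cv2.copyMakeBorder(b,0,600-b.shape[0],0,0,cv2.BORDER_CONSTANT)
cv2.imwrite('pics/t3c.png',np.hstack([a,b]));print(a.shape,b.shape)
```

```text
10.3 [493.10861835  -3.01525491 145.15615959] [ 3.13993398e+00 -9.77742238e-05 -2.17713118e+00]
(600, 444, 3) (600, 352, 3)
```

View pics/t3c.png

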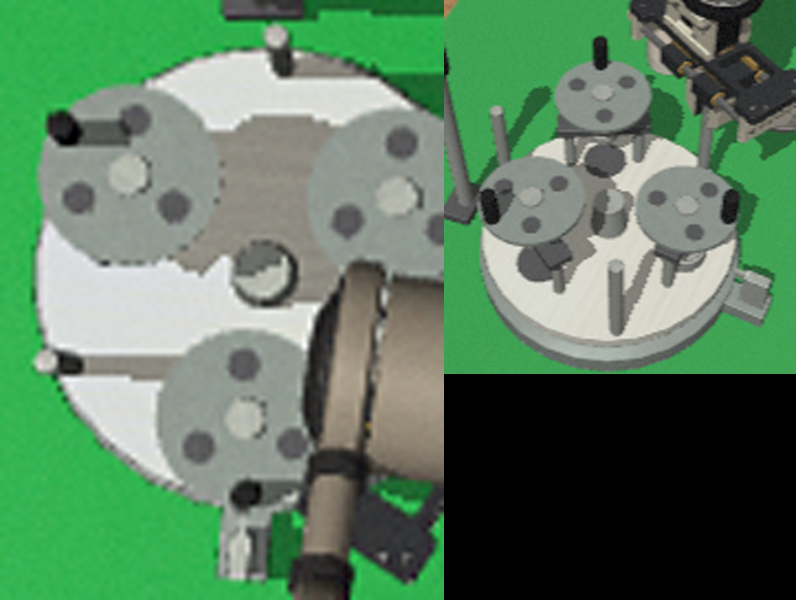

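Left (top view): hub A at (246,418), other hubs at (130,174) and (398,195), posts at (278,36) and (46,362), pointer at (241,552). Right (side view): hubs at (687,206), (531,196) and (603,94).

Run:
```python
from h import *
from math import *
g=lambda x,y,z:world('top','t3',[(240+x/5.217,150+y/5.217)],z)[0][:2]
s=lambda x,y,z:world('side','s3',[(240+(x-444)/2.2,140+y/2.2)],z)[0][:2]
for nm,H,ptr in [('top',[g(246,418,142),g(130,174,166),g(398,195,166),g(278,36,175),g(46,362,175)],(402.8,116.1)),('side',[s(687,206,142),s(531,196,166),s(603,94,166),s(616,264,175),s(497,110,175)],(401.9,119.4))]:
    c=sum(H[:3])/3;print(nm,c.round(1),H[0].round(1),[round(degrees(atan2(*(q-c)[::-1])),1) for q in H],'ptr',round(degrees(atan2(ptr[1]-c[1],ptr[0]-c[0])),1))
print('pegA',g(243,494,179))
D=np.load('pics/t3.npz')['d'];V=world('top','t3',[(u,v) for u in range(270,285) for v in range(225,235)]);print(np.median(V[:,2]))
```

```text
top [565.3  97.4] [480.3 106.1] [174.1, 54.2, -65.5, -6.3, 114.6] ptr 173.4
side [563.  100.3] [477.7 111.1] [172.7, 52.5, -66.2, 114.2, -6.0] ptr 173.2
pegA [439.8079972  106.58890874]
137.33454454106266
```

>>> send_rows(rows=[{"x":0,"y":0,"z":0,"ax":0,"ay":0,"az":0,"jaw":-0.1},{"x":0,"y":0,"z":0,"ax":0,"ay":0,"az":0,"jaw":-0.1},{"x":0,"y":0,"z":0,"ax":0,"ay":0,"az":0,"jaw":-0.1},{"x":0,"y":0,"z":-0.12,"ax":0,"ay":0,"az":0,"jaw":-0.1},{"x":0,"y":0,"z":-0.3,"ax":0,"ay":0,"az":0.15,"jaw":-0.1},{"x":0,"y":0,"z":-0.5,"ax":0,"ay":0,"az":0.3,"jaw":-0.1},{"x":0,"y":0,"z":-0.575,"ax":0,"ay":0,"az":0.45,"jaw":-0.1},{"x":0,"y":0,"z":-0.575,"ax":0,"ay":0,"az":0.6,"jaw":-0.1},{"x":0,"y":0,"z":-0.575,"ax":0,"ay":0,"az":0.75,"jaw":-0.1},{"x":0,"y":0,"z":-0.575,"ax":0,"ay":0,"az":0.9,"jaw":-0.1}])

```text
time: 11.65
tool_pos: [494.1, -3.9, 259.9]
tcp_rot: [-3.141, 0.0, -3.125]
contact_force: [-0.0, 0.6, -0.8]
grip_width: 41.2
finger_force: 0.0
```

>>> send_rows(rows=[{"x":0.026,"y":0.056,"z":0,"ax":0,"ay":0,"az":0.1,"jaw":-0.1},{"x":0.052,"y":0.112,"z":0,"ax":0,"ay":0,"az":0.2,"jaw":-0.1},{"x":0.078,"y":0.168,"z":0,"ax":0,"ay":0,"az":0.3,"jaw":-0.1},{"x":0.104,"y":0.224,"z":0,"ax":0,"ay":0,"az":0.4,"jaw":-0.1},{"x":0.13,"y":0.28,"z":0,"ax":0,"ay":0,"az":0.5,"jaw":-0.1},{"x":0.156,"y":0.336,"z":0,"ax":0,"ay":0,"az":0.6,"jaw":-0.1},{"x":0.182,"y":0.392,"z":0,"ax":0,"ay":0,"az":0.7,"jaw":-0.1},{"x":0.208,"y":0.448,"z":0,"ax":0,"ay":0,"az":0.8,"jaw":-0.1},{"x":0.234,"y":0.504,"z":0,"ax":0,"ay":0,"az":0.9,"jaw":-0.1},{"x":0.26,"y":0.558,"z":0,"ax":0,"ay":0,"az":1.0,"jaw":-0.1}])

```text
time: 12.9
tool_pos: [439.4, 106.9, 259.9]
tcp_rot: [3.142, 0.0, 2.113]
contact_force: [-0.8, -0.3, -0.2]
grip_width: 41.8
finger_force: 0.0
```

>>> send_rows(rows=[{"x":0,"y":0,"z":0,"ax":0,"ay":0,"az":0.12,"jaw":-0.1},{"x":0,"y":0,"z":0,"ax":0,"ay":0,"az":0.24,"jaw":-0.1},{"x":0,"y":0,"z":0,"ax":0,"ay":0,"az":0.36,"jaw":-0.1},{"x":0,"y":0,"z":0,"ax":0,"ay":0,"az":0.48,"jaw":-0.1},{"x":0,"y":0,"z":0,"ax":0,"ay":0,"az":0.6,"jaw":-0.1},{"x":0,"y":0,"z":0,"ax":0,"ay":0,"az":0.72,"jaw":-0.1},{"x":0,"y":0,"z":0,"ax":0,"ay":0,"az":0.84,"jaw":-0.1},{"x":0,"y":0,"z":0,"ax":0,"ay":0,"az":0.96,"jaw":-0.1},{"x":0,"y":0,"z":0,"ax":0,"ay":0,"az":1.0,"jaw":-0.1},{"x":0,"y":0,"z":0,"ax":0,"ay":0,"az":1.0,"jaw":-0.1}])

```text
time: 14.15
tool_pos: [439.6, 106.6, 259.9]
tcp_rot: [3.141, 0.0, 1.07]
contact_force: [0.0, 0.1, 0.0]
grip_width: 41.6
finger_force: 0.0
```

>>> send_rows(rows=[{"x":0,"y":0,"z":0,"ax":0,"ay":0,"az":0.12,"jaw":-0.1},{"x":0,"y":0,"z":0,"ax":0,"ay":0,"az":0.24,"jaw":-0.1},{"x":0,"y":0,"z":0,"ax":0,"ay":0,"az":0.36,"jaw":-0.1},{"x":0,"y":0,"z":0,"ax":0,"ay":0,"az":0.48,"jaw":-0.1},{"x":0,"y":0,"z":0,"ax":0,"ay":0,"az":0.6,"jaw":-0.1},{"x":0,"y":0,"z":0,"ax":0,"ay":0,"az":0.688,"jaw":-0.1},{"x":0,"y":0,"z":0,"ax":0,"ay":0,"az":0.688,"jaw":-0.1},{"x":0,"y":0,"z":0.1,"ax":0,"ay":0,"az":0.688,"jaw":-0.1},{"x":0,"y":0,"z":0.2,"ax":0,"ay":0,"az":0.688,"jaw":-0.1},{"x":0,"y":0,"z":0.2,"ax":0,"ay":0,"az":0.688,"jaw":-0.1}])

```text
time: 15.4
tool_pos: [438.7, 106.6, 218.9]
tcp_rot: [-3.141, 0.003, 0.351]
contact_force: [0.2, -0.2, 0.6]
grip_width: 41.3
finger_force: 0.0
```

Run:
```python
from h import *
o=bot.get_obs();print(o['time'],o['tool_pos'],o['tcp_rot'],o['joint_positions'].round(2))
p,d=shot('wrist','w4')
```

```text
15.4 [438.70285446 106.55615981 218.86896888] [-3.14087851e+00  2.93365112e-03  3.51266841e-01] [ 0.07  0.22  1.72 -0.    1.2   1.29]
```

View pics/w4.png

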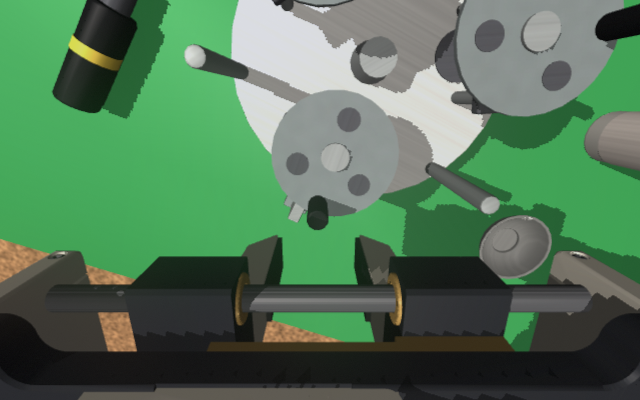

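Wrist view: peg A top at (317,220), hub A at (336,158), posts at (196,57) and (489,205).

Run:
```python
from h import *
from math import *
P={}
for n,u,v,z in [('peg',317,221,176),('hub',336,158,139),('p1',196,57,175),('p2',489,205,175),('mid',376,60,95),('hubc',542,33,166)]:
    P[n]=world('wrist','w4',[(u,v)],z)[0];print(n,P[n].round(1),world('wrist','w4',[(u,v)])[0].round(1))
d=P['peg']-P['hub'];print(hypot(d[0],d[1]),degrees(atan2(d[1],d[0])))
m=(P['p1']+P['p2'])/2;d=m-P['hub'];print(m)
d=P['p2']-P['p1'];print('station dir',degrees(atan2(d[1],d[0]))-90+360)
V=world('wrist','w4',[(u,v) for u in range(315,325) for v in range(130,140)]);print(np.median(V[:,2]))
```

```text
peg [439.3 108.1 176. ] [439.4 108.2 176.3]
hub [479.9 107.4 139. ] [480.2 107.6 140.9]
p1 [513.9 213.  175. ] [513.9 212.5 176.4]
p2 [491.7  -0.5 175. ] [491.6  -0.7 174.7]
mid [562.3 100.7  95. ] [562.2 100.7  95.4]
hubc [600.2  19.9 166. ] [598.8  21.9 169.6]
40.66216764731008 178.94412705720208
[502.75158976 106.29039012 175.        ]
station dir 174.0640747653108
138.6504112880741
```

>>> send_rows(rows=[{"x":0,"y":0,"z":0.08,"ax":0,"ay":0,"az":0,"jaw":-0.1},{"x":0,"y":0,"z":0.16,"ax":0,"ay":0,"az":0,"jaw":-0.1},{"x":0,"y":0,"z":0.24,"ax":0,"ay":0,"az":0,"jaw":-0.1},{"x":0,"y":0,"z":0.3,"ax":0,"ay":0,"az":0,"jaw":-0.1},{"x":0,"y":0,"z":0.335,"ax":0,"ay":0,"az":0,"jaw":-0.1},{"x":0,"y":0,"z":0.335,"ax":0,"ay":0,"az":0,"jaw":-0.35},{"x":0,"y":0,"z":0.335,"ax":0,"ay":0,"az":0,"jaw":-0.58},{"x":0,"y":0,"z":0.335,"ax":0,"ay":0,"az":0,"jaw":-0.58},{"x":0,"y":0,"z":0.335,"ax":0,"ay":0,"az":0,"jaw":-0.58},{"x":0,"y":0,"z":0.335,"ax":0,"ay":0,"az":0,"jaw":-0.58}])

```text
time: 16.7
tool_pos: [439.6, 106.7, 153.0]
tcp_rot: [3.141, -0.0, 0.349]
contact_force: [-0.0, -0.7, 0.4]
grip_width: 19.6
finger_force: 0.0
```

```bash
cat > st.py <<'E'
from rows import *
import sys
def stroke(c,H,th0,dth,n,y0,dy,z0):
    for k in range(n):
        print('C',k)
        for i in range(1,11):
            th=th0+dth*(k+i/10);s=np.radians(th)
            t=(H[0]+41*np.cos(s),H[1]+41*np.sin(s),z0+16*(th-th0)/360,y0+dy*(k+i/10))
            x,y,z,az=rel(c,t);print('%.3f %.3f %.3f %.3f'%(x,y,z,az),end=' | ')
        c=t;print('\n end',np.round(c,1))
E
python3 -c "
from st import *
stroke((439.6,106.5,153,20),(480.3,107.2),181,56,5,20,50,153)"
```

```text
C 0
-0.007 0.019 -0.001 -0.083 | -0.011 0.038 -0.002 -0.167 | -0.012 0.058 -0.004 -0.250 | -0.012 0.078 -0.005 -0.333 | -0.010 0.098 -0.006 -0.417 | -0.006 0.118 -0.007 -0.500 | 0.000 0.137 -0.009 -0.583 | 0.008 0.156 -0.010 -0.667 | 0.017 0.173 -0.011 -0.750 | 0.029 0.190 -0.012 -0.833 | 
 end [458.   72.8 155.5  70. ]
C 1
-0.004 0.020 -0.001 -0.083 | -0.005 0.040 -0.002 -0.167 | -0.005 0.060 -0.004 -0.250 | -0.003 0.080 -0.005 -0.333 | 0.002 0.099 -0.006 -0.417 | 0.008 0.118 -0.007 -0.500 | 0.016 0.137 -0.009 -0.583 | 0.026 0.154 -0.010 -0.667 | 0.037 0.171 -0.011 -0.750 | 0.050 0.186 -0.012 -0.833 | 
 end [496.3  69.5 158.  120. ]
C 2
-0.001 0.020 -0.001 -0.083 | -0.001 0.040 -0.002 -0.167 | 0.001 0.060 -0.004 -0.250 | 0.006 0.079 -0.005 -0.333 | 0.012 0.098 -0.006 -0.417 | 0.020 0.117 -0.007 -0.500 | 0.030 0.134 -0.009 -0.583 | 0.041 0.151 -0.010 -0.667 | 0.055 0.166 -0.011 -0.750 | 0.069 0.180 -0.012 -0.833 | 
 end [520.5  99.4 160.5 170. ]
C 3
0.001 0.020 -0.001 -0.083 | 0.003 0.040 -0.002 -0.167 | 0.008 0.059 -0.004 -0.250 | 0.014 0.078 -0.005 -0.333 | 0.022 0.097 -0.006 -0.417 | 0.032 0.114 -0.007 -0.500 | 0.044 0.130 -0.009 -0.583 | 0.057 0.145 -0.010 -0.667 | 0.072 0.159 -0.011 -0.750 | 0.087 0.172 -0.012 -0.833 | 
 end [509.3 136.2 163.  220. ]
C 4
0.003 0.020 -0.001 -0.083 | 0.007 0.039 -0.002 -0.167 | 0.014 0.058 -0.004 -0.250 | 0.022 0.076 -0.005 -0.333 | 0.032 0.094 -0.006 -0.417 | 0.044 0.110 -0.007 -0.500 | 0.057 0.125 -0.009 -0.583 | 0.072 0.139 -0.010 -0.667 | 0.088 0.151 -0.011 -0.750 | 0.105 0.161 -0.012 -0.833 | 
 end [472.5 147.4 165.4 270. ]
```

>>> send_rows(rows=[{"x":-0.007,"y":0.019,"z":-0.001,"ax":0,"ay":0,"az":-0.083,"jaw":-0.58},{"x":-0.011,"y":0.038,"z":-0.002,"ax":0,"ay":0,"az":-0.167,"jaw":-0.58},{"x":-0.012,"y":0.058,"z":-0.004,"ax":0,"ay":0,"az":-0.25,"jaw":-0.58},{"x":-0.012,"y":0.078,"z":-0.005,"ax":0,"ay":0,"az":-0.333,"jaw":-0.58},{"x":-0.01,"y":0.098,"z":-0.006,"ax":0,"ay":0,"az":-0.417,"jaw":-0.58},{"x":-0.006,"y":0.118,"z":-0.007,"ax":0,"ay":0,"az":-0.5,"jaw":-0.58},{"x":0,"y":0.137,"z":-0.009,"ax":0,"ay":0,"az":-0.583,"jaw":-0.58},{"x":0.008,"y":0.156,"z":-0.01,"ax":0,"ay":0,"az":-0.667,"jaw":-0.58},{"x":0.017,"y":0.173,"z":-0.011,"ax":0,"ay":0,"az":-0.75,"jaw":-0.58},{"x":0.029,"y":0.19,"z":-0.012,"ax":0,"ay":0,"az":-0.833,"jaw":-0.58}])

```text
time: 17.95
tool_pos: [457.4, 73.2, 155.3]
tcp_rot: [-3.14, 0.0, 1.224]
contact_force: [-2.1, 0.8, 1.5]
grip_width: 19.3
finger_force: 1.4
```

>>> send_rows(rows=[{"x":-0.004,"y":0.02,"z":-0.001,"ax":0,"ay":0,"az":-0.083,"jaw":-0.58},{"x":-0.005,"y":0.04,"z":-0.002,"ax":0,"ay":0,"az":-0.167,"jaw":-0.58},{"x":-0.005,"y":0.06,"z":-0.004,"ax":0,"ay":0,"az":-0.25,"jaw":-0.58},{"x":-0.003,"y":0.08,"z":-0.005,"ax":0,"ay":0,"az":-0.333,"jaw":-0.58},{"x":0.002,"y":0.099,"z":-0.006,"ax":0,"ay":0,"az":-0.417,"jaw":-0.58},{"x":0.008,"y":0.118,"z":-0.007,"ax":0,"ay":0,"az":-0.5,"jaw":-0.58},{"x":0.016,"y":0.137,"z":-0.009,"ax":0,"ay":0,"az":-0.583,"jaw":-0.58},{"x":0.026,"y":0.154,"z":-0.01,"ax":0,"ay":0,"az":-0.667,"jaw":-0.58},{"x":0.037,"y":0.171,"z":-0.011,"ax":0,"ay":0,"az":-0.75,"jaw":-0.58},{"x":0.05,"y":0.186,"z":-0.012,"ax":0,"ay":0,"az":-0.833,"jaw":-0.58}])

```text
time: 19.2
tool_pos: [495.9, 68.6, 157.6]
tcp_rot: [-3.139, 0.001, 2.097]
contact_force: [-2.3, -5.0, 1.9]
grip_width: 19.2
finger_force: 2.1
```

Run:
```python
from h import *
o=bot.get_obs();print(o['time'],o['tool_pos'],o['contact_force'],o['moment'],o['finger_force'])
p,d=shot('top','t5');q,_=shot('side','s5')
a=cv2.resize(p[150:265,240:325,::-1],(444,600),interpolation=cv2.INTER_CUBIC)
b=cv2.resize(q[140:310,240:400,::-1],None,fx=2.2,fy=2.2,interpolation=cv2.INTER_CUBIC);b=cv2.copyMakeBorder(b,0,600-b.shape[0],0,0,cv2.BORDER_CONSTANT)
cv2.imwrite('pics/t5c.png',np.hstack([a,b]))
```

```text
19.2 [495.85228636  68.6081334  157.59055036] [-2.30406627 -4.95480071  1.93283753] [-0.74914707  0.21394642  0.04895208] 2.068004831671715
```

View pics/t5c.png

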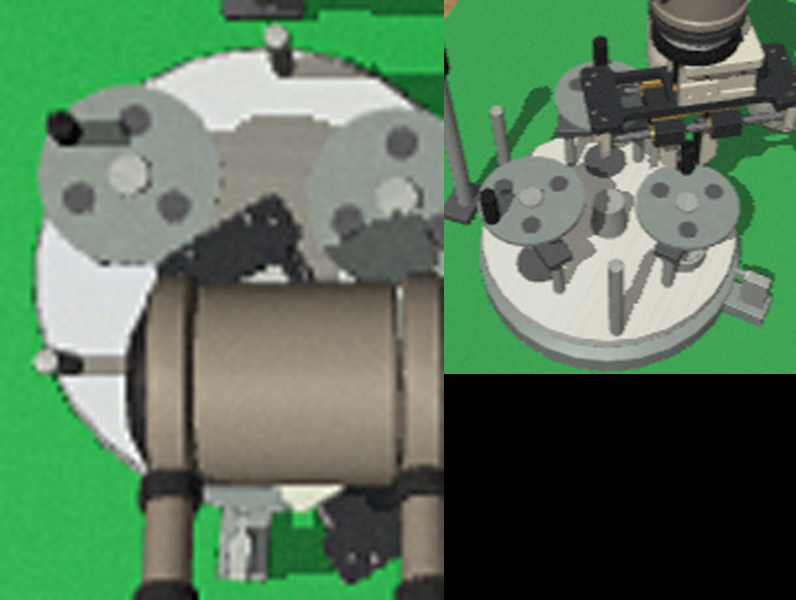

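The turret hasn't moved: its posts and hubs sit at the same pixels. The peg is following the jaws, so I'll continue the stroke.

>>> send_rows(rows=[{"x":-0.001,"y":0.02,"z":-0.001,"ax":0,"ay":0,"az":-0.083,"jaw":-0.58},{"x":-0.001,"y":0.04,"z":-0.002,"ax":0,"ay":0,"az":-0.167,"jaw":-0.58},{"x":0.001,"y":0.06,"z":-0.004,"ax":0,"ay":0,"az":-0.25,"jaw":-0.58},{"x":0.006,"y":0.079,"z":-0.005,"ax":0,"ay":0,"az":-0.333,"jaw":-0.58},{"x":0.012,"y":0.098,"z":-0.006,"ax":0,"ay":0,"az":-0.417,"jaw":-0.58},{"x":0.02,"y":0.117,"z":-0.007,"ax":0,"ay":0,"az":-0.5,"jaw":-0.58},{"x":0.03,"y":0.134,"z":-0.009,"ax":0,"ay":0,"az":-0.583,"jaw":-0.58},{"x":0.041,"y":0.151,"z":-0.01,"ax":0,"ay":0,"az":-0.667,"jaw":-0.58},{"x":0.055,"y":0.166,"z":-0.011,"ax":0,"ay":0,"az":-0.75,"jaw":-0.58},{"x":0.069,"y":0.18,"z":-0.012,"ax":0,"ay":0,"az":-0.833,"jaw":-0.58}])

```text
time: 20.55
tool_pos: [521.5, 99.0, 160.3]
tcp_rot: [-3.141, 0.002, 2.967]
contact_force: [2.2, -3.7, -0.5]
grip_width: 19.4
finger_force: 1.7
```

>>> send_rows(rows=[{"x":0.001,"y":0.02,"z":-0.001,"ax":0,"ay":0,"az":-0.083,"jaw":-0.58},{"x":0.003,"y":0.04,"z":-0.002,"ax":0,"ay":0,"az":-0.167,"jaw":-0.58},{"x":0.008,"y":0.059,"z":-0.004,"ax":0,"ay":0,"az":-0.25,"jaw":-0.58},{"x":0.014,"y":0.078,"z":-0.005,"ax":0,"ay":0,"az":-0.333,"jaw":-0.58},{"x":0.022,"y":0.097,"z":-0.006,"ax":0,"ay":0,"az":-0.417,"jaw":-0.58},{"x":0.032,"y":0.114,"z":-0.007,"ax":0,"ay":0,"az":-0.5,"jaw":-0.58},{"x":0.044,"y":0.13,"z":-0.009,"ax":0,"ay":0,"az":-0.583,"jaw":-0.58},{"x":0.057,"y":0.145,"z":-0.01,"ax":0,"ay":0,"az":-0.667,"jaw":-0.58},{"x":0.072,"y":0.159,"z":-0.011,"ax":0,"ay":0,"az":-0.75,"jaw":-0.58},{"x":0.087,"y":0.172,"z":-0.012,"ax":0,"ay":0,"az":-0.833,"jaw":-0.58}])

```text
time: 21.8
tool_pos: [510.9, 136.6, 163.0]
tcp_rot: [-3.139, 0.003, -2.444]
contact_force: [3.5, -0.4, 0.5]
grip_width: 19.3
finger_force: 1.5
```

>>> send_rows(rows=[{"x":0.003,"y":0.02,"z":-0.001,"ax":0,"ay":0,"az":-0.083,"jaw":-0.58},{"x":0.007,"y":0.039,"z":-0.002,"ax":0,"ay":0,"az":-0.167,"jaw":-0.58},{"x":0.014,"y":0.058,"z":-0.004,"ax":0,"ay":0,"az":-0.25,"jaw":-0.58},{"x":0.022,"y":0.076,"z":-0.005,"ax":0,"ay":0,"az":-0.333,"jaw":-0.58},{"x":0.032,"y":0.094,"z":-0.006,"ax":0,"ay":0,"az":-0.417,"jaw":-0.58},{"x":0.044,"y":0.11,"z":-0.007,"ax":0,"ay":0,"az":-0.5,"jaw":-0.58},{"x":0.057,"y":0.125,"z":-0.009,"ax":0,"ay":0,"az":-0.583,"jaw":-0.58},{"x":0.072,"y":0.139,"z":-0.01,"ax":0,"ay":0,"az":-0.667,"jaw":-0.58},{"x":0.088,"y":0.151,"z":-0.011,"ax":0,"ay":0,"az":-0.75,"jaw":-0.58},{"x":0.105,"y":0.161,"z":-0.012,"ax":0,"ay":0,"az":-0.833,"jaw":-0.58}])

```text
time: 23.05
tool_pos: [473.9, 148.5, 165.5]
tcp_rot: [-3.138, 0.002, -1.572]
contact_force: [2.1, 2.3, 0.7]
grip_width: 19.4
finger_force: 1.5
```

Run:
```python
from h import *
o=bot.get_obs();print(o['time'],o['tool_pos'],o['contact_force'],o['joint_positions'].round(2))
```

```text
23.05 [473.88996274 148.46550196 165.48693601] [2.12834043 2.3499862  0.71049751] [ 0.15  0.35  1.7   0.    1.09 -2.99]
```

>>> send_rows(rows=[{"x":0,"y":0,"z":0,"ax":0,"ay":0,"az":0,"jaw":-0.1},{"x":0,"y":0,"z":0,"ax":0,"ay":0,"az":0,"jaw":-0.1},{"x":0,"y":0,"z":-0.05,"ax":0,"ay":0,"az":0,"jaw":-0.1},{"x":0,"y":0,"z":-0.15,"ax":0,"ay":0,"az":0,"jaw":-0.1},{"x":0,"y":0,"z":-0.25,"ax":0,"ay":0,"az":0.1,"jaw":-0.1},{"x":0,"y":0,"z":-0.3,"ax":0,"ay":0,"az":0.2,"jaw":-0.1},{"x":0,"y":0,"z":-0.3,"ax":0,"ay":0,"az":0.3,"jaw":-0.1},{"x":0,"y":0,"z":-0.3,"ax":0,"ay":0,"az":0.4,"jaw":-0.1},{"x":0,"y":0,"z":-0.3,"ax":0,"ay":0,"az":0.5,"jaw":-0.1},{"x":0,"y":0,"z":-0.3,"ax":0,"ay":0,"az":0.6,"jaw":-0.1}])

```text
time: 24.3
tool_pos: [472.9, 147.7, 225.5]
tcp_rot: [-3.141, 0.0, -2.205]
contact_force: [0.5, -0.0, 0.1]
grip_width: 41.3
finger_force: 0.0
```

>>> send_rows(rows=[{"x":0,"y":0,"z":0,"ax":0,"ay":0,"az":0.1,"jaw":-0.1},{"x":0,"y":0,"z":0,"ax":0,"ay":0,"az":0.2,"jaw":-0.1},{"x":0,"y":0,"z":0,"ax":0,"ay":0,"az":0.3,"jaw":-0.1},{"x":0,"y":0,"z":0,"ax":0,"ay":0,"az":0.4,"jaw":-0.1},{"x":0,"y":0,"z":0,"ax":0,"ay":0,"az":0.5,"jaw":-0.1},{"x":0,"y":0,"z":0,"ax":0,"ay":0,"az":0.6,"jaw":-0.1},{"x":0,"y":0,"z":0,"ax":0,"ay":0,"az":0.7,"jaw":-0.1},{"x":0,"y":0,"z":0,"ax":0,"ay":0,"az":0.8,"jaw":-0.1},{"x":0,"y":0,"z":0,"ax":0,"ay":0,"az":0.9,"jaw":-0.1},{"x":0,"y":0,"z":0,"ax":0,"ay":0,"az":1.0,"jaw":-0.1}])

```text
time: 25.55
tool_pos: [472.9, 147.7, 225.5]
tcp_rot: [3.142, 0.0, 3.031]
contact_force: [0.7, 0.4, -0.3]
grip_width: 41.2
finger_force: 0.0
```

>>> send_rows(rows=[{"x":0,"y":0,"z":0,"ax":0,"ay":0,"az":0.1,"jaw":-0.1},{"x":0,"y":0,"z":0,"ax":0,"ay":0,"az":0.2,"jaw":-0.1},{"x":0,"y":0,"z":0,"ax":0,"ay":0,"az":0.3,"jaw":-0.1},{"x":0,"y":0,"z":0,"ax":0,"ay":0,"az":0.4,"jaw":-0.1},{"x":0,"y":0,"z":0,"ax":0,"ay":0,"az":0.5,"jaw":-0.1},{"x":0,"y":0,"z":0,"ax":0,"ay":0,"az":0.6,"jaw":-0.1},{"x":0,"y":0,"z":0,"ax":0,"ay":0,"az":0.7,"jaw":-0.1},{"x":0,"y":0,"z":0,"ax":0,"ay":0,"az":0.8,"jaw":-0.1},{"x":0,"y":0,"z":0,"ax":0,"ay":0,"az":0.9,"jaw":-0.1},{"x":0,"y":0,"z":0,"ax":0,"ay":0,"az":1.0,"jaw":-0.1}])

```text
time: 26.8
tool_pos: [472.9, 147.7, 225.5]
tcp_rot: [3.141, 0.0, 1.984]
contact_force: [1.0, -1.0, -0.7]
grip_width: 41.0
finger_force: 0.0
```

>>> send_rows(rows=[{"x":0,"y":0,"z":0,"ax":0,"ay":0,"az":0.1,"jaw":-0.1},{"x":0,"y":0,"z":0,"ax":0,"ay":0,"az":0.2,"jaw":-0.1},{"x":0,"y":0,"z":0,"ax":0,"ay":0,"az":0.3,"jaw":-0.1},{"x":0,"y":0,"z":0,"ax":0,"ay":0,"az":0.4,"jaw":-0.1},{"x":0,"y":0,"z":0,"ax":0,"ay":0,"az":0.5,"jaw":-0.1},{"x":0,"y":0,"z":0,"ax":0,"ay":0,"az":0.6,"jaw":-0.1},{"x":0,"y":0,"z":0,"ax":0,"ay":0,"az":0.7,"jaw":-0.1},{"x":0,"y":0,"z":0,"ax":0,"ay":0,"az":0.8,"jaw":-0.1},{"x":0,"y":0,"z":0,"ax":0,"ay":0,"az":0.9,"jaw":-0.1},{"x":0,"y":0,"z":0,"ax":0,"ay":0,"az":1.0,"jaw":-0.1}])

```text
time: 28.05
tool_pos: [472.9, 147.7, 225.5]
tcp_rot: [3.141, -0.0, 0.936]
contact_force: [-0.7, -0.1, 0.9]
grip_width: 41.2
finger_force: 0.0
```

>>> send_rows(rows=[{"x":0,"y":0,"z":0,"ax":0,"ay":0,"az":0.1,"jaw":-0.1},{"x":0,"y":0,"z":0,"ax":0,"ay":0,"az":0.2,"jaw":-0.1},{"x":0,"y":0,"z":0,"ax":0,"ay":0,"az":0.3,"jaw":-0.1},{"x":0,"y":0,"z":0,"ax":0,"ay":0,"az":0.4,"jaw":-0.1},{"x":0,"y":0,"z":0,"ax":0,"ay":0,"az":0.5,"jaw":-0.1},{"x":0,"y":0,"z":0,"ax":0,"ay":0,"az":0.6,"jaw":-0.1},{"x":0,"y":0,"z":0,"ax":0,"ay":0,"az":0.7,"jaw":-0.1},{"x":0,"y":0,"z":0,"ax":0,"ay":0,"az":0.8,"jaw":-0.1},{"x":0,"y":0,"z":0,"ax":0,"ay":0,"az":0.9,"jaw":-0.1},{"x":0,"y":0,"z":0,"ax":0,"ay":0,"az":1.0,"jaw":-0.1}])

```text
time: 29.3
tool_pos: [472.9, 147.7, 225.5]
tcp_rot: [-3.142, -0.0, -0.111]
contact_force: [-0.4, -0.1, 0.3]
grip_width: 41.1
finger_force: 0.0
```

Run:
```python
from h import *
o=bot.get_obs();print(o['time'],o['tool_pos'],o['tcp_rot'],o['joint_positions'].round(2))
p,d=shot('wrist','w6')
# black pixels = peg top near z~188
W=np.array([(u,v) for u in range(240,400) for v in range(120,290)])
k=np.array([p[v,u].max()<60 for u,v in W]);X=world('wrist','w6',W)
s=X[k&(abs(X[:,2]-188)<4)];print(len(s),s.mean(0) if len(s) else '')
import sys; sys.path.insert(0,'.')
from st import *
stroke((472.5,147.4,165.4,-60),(480.3,107.2),461,57,6,-60,54,165.4)
```

```text
29.3 [472.87316066 147.66229889 225.52867356] [-3.14156073e+00 -4.89580213e-04 -1.10731776e-01] [ 0.15  0.29  1.61 -0.    1.25  1.83]
354 [476.24020803 148.83169062 187.71753011]
C 0
-0.006 0.020 -0.001 -0.090 | -0.010 0.040 -0.003 -0.180 | -0.011 0.060 -0.004 -0.270 | -0.011 0.080 -0.005 -0.360 | -0.009 0.101 -0.006 -0.450 | -0.004 0.120 -0.008 -0.540 | 0.002 0.140 -0.009 -0.630 | 0.010 0.159 -0.010 -0.720 | 0.020 0.176 -0.011 -0.810 | 0.032 0.193 -0.013 -0.900 | 
 end [442.3 122.6 167.9  -6. ]
C 1
-0.005 0.020 -0.001 -0.090 | -0.007 0.040 -0.003 -0.180 | -0.008 0.060 -0.004 -0.270 | -0.006 0.081 -0.005 -0.360 | -0.003 0.101 -0.006 -0.450 | 0.002 0.121 -0.008 -0.540 | 0.010 0.140 -0.009 -0.630 | 0.019 0.158 -0.010 -0.720 | 0.030 0.175 -0.011 -0.810 | 0.042 0.191 -0.013 -0.900 | 
 end [446.7  83.7 170.5  48. ]
C 2
-0.004 0.020 -0.001 -0.090 | -0.005 0.040 -0.003 -0.180 | -0.005 0.061 -0.004 -0.270 | -0.002 0.081 -0.005 -0.360 | 0.002 0.101 -0.006 -0.450 | 0.009 0.120 -0.008 -0.540 | 0.017 0.139 -0.009 -0.630 | 0.027 0.157 -0.010 -0.720 | 0.039 0.173 -0.011 -0.810 | 0.052 0.189 -0.013
[... 295 characters left out ...]
810 | 0.062 0.186 -0.013 -0.900 | 
 end [515.4  86.1 175.5 156. ]
C 4
-0.001 0.020 -0.001 -0.090 | -0.001 0.041 -0.003 -0.180 | 0.002 0.061 -0.004 -0.270 | 0.006 0.081 -0.005 -0.360 | 0.013 0.100 -0.006 -0.450 | 0.021 0.119 -0.008 -0.540 | 0.031 0.136 -0.009 -0.630 | 0.043 0.153 -0.010 -0.720 | 0.057 0.168 -0.011 -0.810 | 0.072 0.182 -0.013 -0.900 | 
 end [517.2 125.2 178.1 210. ]
C 5
-0.000 0.020 -0.001 -0.090 | 0.001 0.041 -0.003 -0.180 | 0.005 0.061 -0.004 -0.270 | 0.010 0.080 -0.005 -0.360 | 0.018 0.099 -0.006 -0.450 | 0.027 0.117 -0.008 -0.540 | 0.038 0.135 -0.009 -0.630 | 0.051 0.150 -0.010 -0.720 | 0.065 0.165 -0.011 -0.810 | 0.081 0.178 -0.013 -0.900 | 
 end [485.3 147.9 180.6 264. ]
```

>>> send_rows(rows=[{"x":0,"y":0,"z":0,"ax":0,"ay":0,"az":0.16,"jaw":-0.1},{"x":0,"y":0,"z":0,"ax":0,"ay":0,"az":0.33,"jaw":-0.1},{"x":0,"y":0,"z":0,"ax":0,"ay":0,"az":0.5,"jaw":-0.1},{"x":0,"y":0,"z":0,"ax":0,"ay":0,"az":0.66,"jaw":-0.1},{"x":0,"y":0,"z":0.05,"ax":0,"ay":0,"az":0.82,"jaw":-0.1},{"x":0,"y":0,"z":0.13,"ax":0,"ay":0,"az":0.9,"jaw":-0.1},{"x":0,"y":0,"z":0.22,"ax":0,"ay":0,"az":0.9,"jaw":-0.1},{"x":0,"y":0,"z":0.3,"ax":0,"ay":0,"az":0.9,"jaw":-0.1},{"x":0,"y":0,"z":0.3,"ax":0,"ay":0,"az":0.9,"jaw":-0.58},{"x":0,"y":0,"z":0.3,"ax":0,"ay":0,"az":0.9,"jaw":-0.58}])

```text
time: 30.6
tool_pos: [473.2, 147.7, 165.7]
tcp_rot: [-3.141, -0.0, -1.048]
contact_force: [-0.2, 0.1, 0.2]
grip_width: 25.8
finger_force: 0.0
```

>>> send_rows(rows=[{"x":-0.006,"y":0.02,"z":-0.001,"ax":0,"ay":0,"az":-0.09,"jaw":-0.58},{"x":-0.01,"y":0.04,"z":-0.003,"ax":0,"ay":0,"az":-0.18,"jaw":-0.58},{"x":-0.011,"y":0.06,"z":-0.004,"ax":0,"ay":0,"az":-0.27,"jaw":-0.58},{"x":-0.011,"y":0.08,"z":-0.005,"ax":0,"ay":0,"az":-0.36,"jaw":-0.58},{"x":-0.009,"y":0.101,"z":-0.006,"ax":0,"ay":0,"az":-0.45,"jaw":-0.58},{"x":-0.004,"y":0.12,"z":-0.008,"ax":0,"ay":0,"az":-0.54,"jaw":-0.58},{"x":0.002,"y":0.14,"z":-0.009,"ax":0,"ay":0,"az":-0.63,"jaw":-0.58},{"x":0.01,"y":0.159,"z":-0.01,"ax":0,"ay":0,"az":-0.72,"jaw":-0.58},{"x":0.02,"y":0.176,"z":-0.011,"ax":0,"ay":0,"az":-0.81,"jaw":-0.58},{"x":0.032,"y":0.193,"z":-0.013,"ax":0,"ay":0,"az":-0.9,"jaw":-0.58}])

```text
time: 31.85
tool_pos: [442.6, 123.7, 168.5]
tcp_rot: [-3.14, -0.001, -0.103]
contact_force: [-1.3, 3.9, 0.1]
grip_width: 19.3
finger_force: 1.7
```

>>> send_rows(rows=[{"x":-0.005,"y":0.02,"z":-0.001,"ax":0,"ay":0,"az":-0.09,"jaw":-0.58},{"x":-0.007,"y":0.04,"z":-0.003,"ax":0,"ay":0,"az":-0.18,"jaw":-0.58},{"x":-0.008,"y":0.06,"z":-0.004,"ax":0,"ay":0,"az":-0.27,"jaw":-0.58},{"x":-0.006,"y":0.081,"z":-0.005,"ax":0,"ay":0,"az":-0.36,"jaw":-0.58},{"x":-0.003,"y":0.101,"z":-0.006,"ax":0,"ay":0,"az":-0.45,"jaw":-0.58},{"x":0.002,"y":0.121,"z":-0.008,"ax":0,"ay":0,"az":-0.54,"jaw":-0.58},{"x":0.01,"y":0.14,"z":-0.009,"ax":0,"ay":0,"az":-0.63,"jaw":-0.58},{"x":0.019,"y":0.158,"z":-0.01,"ax":0,"ay":0,"az":-0.72,"jaw":-0.58},{"x":0.03,"y":0.175,"z":-0.011,"ax":0,"ay":0,"az":-0.81,"jaw":-0.58},{"x":0.042,"y":0.191,"z":-0.013,"ax":0,"ay":0,"az":-0.9,"jaw":-0.58}])

```text
time: 33.1
tool_pos: [446.7, 84.3, 171.0]
tcp_rot: [-3.141, -0.001, 0.84]
contact_force: [-1.7, 2.0, -0.9]
grip_width: 19.3
finger_force: 1.2
```

>>> send_rows(rows=[{"x":-0.004,"y":0.02,"z":-0.001,"ax":0,"ay":0,"az":-0.09,"jaw":-0.58},{"x":-0.005,"y":0.04,"z":-0.003,"ax":0,"ay":0,"az":-0.18,"jaw":-0.58},{"x":-0.005,"y":0.061,"z":-0.004,"ax":0,"ay":0,"az":-0.27,"jaw":-0.58},{"x":-0.002,"y":0.081,"z":-0.005,"ax":0,"ay":0,"az":-0.36,"jaw":-0.58},{"x":0.002,"y":0.101,"z":-0.006,"ax":0,"ay":0,"az":-0.45,"jaw":-0.58},{"x":0.009,"y":0.12,"z":-0.008,"ax":0,"ay":0,"az":-0.54,"jaw":-0.58},{"x":0.017,"y":0.139,"z":-0.009,"ax":0,"ay":0,"az":-0.63,"jaw":-0.58},{"x":0.027,"y":0.157,"z":-0.01,"ax":0,"ay":0,"az":-0.72,"jaw":-0.58},{"x":0.039,"y":0.173,"z":-0.011,"ax":0,"ay":0,"az":-0.81,"jaw":-0.58},{"x":0.052,"y":0.189,"z":-0.013,"ax":0,"ay":0,"az":-0.9,"jaw":-0.58}])

```text
time: 34.35
tool_pos: [481.5, 66.3, 173.5]
tcp_rot: [-3.141, 0.0, 1.782]
contact_force: [-2.5, 0.0, -0.2]
grip_width: 19.2
finger_force: 1.3
```

>>> send_rows(rows=[{"x":-0.003,"y":0.02,"z":-0.001,"ax":0,"ay":0,"az":-0.09,"jaw":-0.58},{"x":-0.003,"y":0.041,"z":-0.003,"ax":0,"ay":0,"az":-0.18,"jaw":-0.58},{"x":-0.002,"y":0.061,"z":-0.004,"ax":0,"ay":0,"az":-0.27,"jaw":-0.58},{"x":0.002,"y":0.081,"z":-0.005,"ax":0,"ay":0,"az":-0.36,"jaw":-0.58},{"x":0.007,"y":0.101,"z":-0.006,"ax":0,"ay":0,"az":-0.45,"jaw":-0.58},{"x":0.015,"y":0.12,"z":-0.008,"ax":0,"ay":0,"az":-0.54,"jaw":-0.58},{"x":0.024,"y":0.138,"z":-0.009,"ax":0,"ay":0,"az":-0.63,"jaw":-0.58},{"x":0.035,"y":0.155,"z":-0.01,"ax":0,"ay":0,"az":-0.72,"jaw":-0.58},{"x":0.048,"y":0.171,"z":-0.011,"ax":0,"ay":0,"az":-0.81,"jaw":-0.58},{"x":0.062,"y":0.186,"z":-0.013,"ax":0,"ay":0,"az":-0.9,"jaw":-0.58}])

```text
time: 35.6
tool_pos: [516.3, 85.2, 176.2]
tcp_rot: [-3.14, 0.002, 2.724]
contact_force: [-0.7, -3.6, -2.8]
grip_width: 19.4
finger_force: 1.8
```

>>> send_rows(rows=[{"x":-0.001,"y":0.02,"z":-0.001,"ax":0,"ay":0,"az":-0.09,"jaw":-0.58},{"x":-0.001,"y":0.041,"z":-0.003,"ax":0,"ay":0,"az":-0.18,"jaw":-0.58},{"x":0.002,"y":0.061,"z":-0.004,"ax":0,"ay":0,"az":-0.27,"jaw":-0.58},{"x":0.006,"y":0.081,"z":-0.005,"ax":0,"ay":0,"az":-0.36,"jaw":-0.58},{"x":0.013,"y":0.1,"z":-0.006,"ax":0,"ay":0,"az":-0.45,"jaw":-0.58},{"x":0.021,"y":0.119,"z":-0.008,"ax":0,"ay":0,"az":-0.54,"jaw":-0.58},{"x":0.031,"y":0.136,"z":-0.009,"ax":0,"ay":0,"az":-0.63,"jaw":-0.58},{"x":0.043,"y":0.153,"z":-0.01,"ax":0,"ay":0,"az":-0.72,"jaw":-0.58},{"x":0.057,"y":0.168,"z":-0.011,"ax":0,"ay":0,"az":-0.81,"jaw":-0.58},{"x":0.072,"y":0.182,"z":-0.013,"ax":0,"ay":0,"az":-0.9,"jaw":-0.58}])

```text
time: 36.85
tool_pos: [519.1, 124.9, 179.2]
tcp_rot: [-3.139, 0.004, -2.616]
contact_force: [3.5, -2.0, -1.0]
grip_width: 19.5
finger_force: 1.7
```

>>> send_rows(rows=[{"x":0,"y":0.02,"z":-0.001,"ax":0,"ay":0,"az":-0.09,"jaw":-0.58},{"x":0.001,"y":0.041,"z":-0.003,"ax":0,"ay":0,"az":-0.18,"jaw":-0.58},{"x":0.005,"y":0.061,"z":-0.004,"ax":0,"ay":0,"az":-0.27,"jaw":-0.58},{"x":0.01,"y":0.08,"z":-0.005,"ax":0,"ay":0,"az":-0.36,"jaw":-0.58},{"x":0.018,"y":0.099,"z":-0.006,"ax":0,"ay":0,"az":-0.45,"jaw":-0.58},{"x":0.027,"y":0.117,"z":-0.008,"ax":0,"ay":0,"az":-0.54,"jaw":-0.58},{"x":0.038,"y":0.135,"z":-0.009,"ax":0,"ay":0,"az":-0.63,"jaw":-0.58},{"x":0.051,"y":0.15,"z":-0.01,"ax":0,"ay":0,"az":-0.72,"jaw":-0.58},{"x":0.065,"y":0.165,"z":-0.011,"ax":0,"ay":0,"az":-0.81,"jaw":-0.58},{"x":0.065,"y":0.165,"z":-0.011,"ax":0,"ay":0,"az":-0.81,"jaw":-0.58}])

```text
time: 38.1
tool_pos: [491.0, 147.8, 181.6]
tcp_rot: [-3.138, 0.002, -1.772]
contact_force: [3.7, 0.5, 1.1]
grip_width: 19.5
finger_force: 1.5
```

Run:
```python
from h import *
o=bot.get_obs();print(o['time'],o['tool_pos'],o['contact_force'],o['joint_positions'].round(2))
```

```text
38.1 [490.96019987 147.82665054 181.57818791] [3.71596722 0.53723113 1.14472673] [ 0.14  0.36  1.63  0.    1.15 -2.8 ]
```

>>> send_rows(rows=[{"x":0,"y":0.005,"z":-0.001,"ax":0,"ay":0,"az":0,"jaw":-0.58},{"x":0.001,"y":0.01,"z":-0.001,"ax":0,"ay":0,"az":-0.02,"jaw":-0.58},{"x":0.001,"y":0.015,"z":-0.001,"ax":0,"ay":0,"az":-0.04,"jaw":-0.58},{"x":0.001,"y":0.02,"z":-0.002,"ax":0,"ay":0,"az":-0.06,"jaw":-0.58},{"x":0.002,"y":0.024,"z":-0.002,"ax":0,"ay":0,"az":-0.08,"jaw":-0.58},{"x":0.002,"y":0.028,"z":-0.002,"ax":0,"ay":0,"az":-0.08,"jaw":-0.58},{"x":0.002,"y":0.032,"z":-0.002,"ax":0,"ay":0,"az":-0.08,"jaw":-0.58},{"x":0.002,"y":0.035,"z":-0.002,"ax":0,"ay":0,"az":-0.08,"jaw":-0.58},{"x":0.002,"y":0.035,"z":-0.002,"ax":0,"ay":0,"az":-0.08,"jaw":-0.58},{"x":0.002,"y":0.035,"z":-0.002,"ax":0,"ay":0,"az":-0.08,"jaw":-0.58}])

```text
time: 39.35
tool_pos: [483.0, 148.4, 180.5]
tcp_rot: [-3.141, 0.0, -1.688]
contact_force: [5.9, 0.0, 1.5]
grip_width: 19.3
finger_force: 2.5
```

>>> send_rows(rows=[{"x":0,"y":0.002,"z":0,"ax":0,"ay":0,"az":0,"jaw":-0.58},{"x":0,"y":0.004,"z":0,"ax":0,"ay":0,"az":0,"jaw":-0.58},{"x":0,"y":0.006,"z":0,"ax":0,"ay":0,"az":0,"jaw":-0.58},{"x":0,"y":0.008,"z":0,"ax":0,"ay":0,"az":0,"jaw":-0.58},{"x":0,"y":0.01,"z":0,"ax":0,"ay":0,"az":0,"jaw":-0.58},{"x":0,"y":0.01,"z":0,"ax":0,"ay":0,"az":0,"jaw":-0.58},{"x":0,"y":0.01,"z":0,"ax":0,"ay":0,"az":0,"jaw":-0.58},{"x":0,"y":0.01,"z":0,"ax":0,"ay":0,"az":0,"jaw":-0.58},{"x":0,"y":0.01,"z":0,"ax":0,"ay":0,"az":0,"jaw":-0.58},{"x":0,"y":0.01,"z":0,"ax":0,"ay":0,"az":0,"jaw":-0.58}])

```text
time: 40.6
tool_pos: [482.8, 148.4, 180.6]
tcp_rot: [-3.137, 0.0, -1.688]
contact_force: [11.6, -0.6, -2.4]
grip_width: 19.6
finger_force: 5.6
```

The force rose to 11.6 N while the tool stayed put, so the wheel is at its stop. I'll let go and lift away.

>>> send_rows(rows=[{"x":0,"y":-0.008,"z":0,"ax":0,"ay":0,"az":0,"jaw":-0.5},{"x":0,"y":-0.008,"z":0,"ax":0,"ay":0,"az":0,"jaw":-0.1},{"x":0,"y":-0.008,"z":0,"ax":0,"ay":0,"az":0,"jaw":-0.1},{"x":0,"y":-0.008,"z":-0.06,"ax":0,"ay":0,"az":0,"jaw":-0.1},{"x":0,"y":-0.008,"z":-0.16,"ax":0,"ay":0,"az":0,"jaw":-0.1},{"x":0,"y":-0.008,"z":-0.3,"ax":0,"ay":0,"az":0,"jaw":-0.1},{"x":0,"y":-0.008,"z":-0.4,"ax":0,"ay":0,"az":0,"jaw":-0.1},{"x":0.2,"y":-0.2,"z":-0.5,"ax":0,"ay":0,"az":0,"jaw":-0.1},{"x":0.4,"y":-0.2,"z":-0.5,"ax":0,"ay":0,"az":0,"jaw":-0.1},{"x":0.6,"y":-0.2,"z":-0.5,"ax":0,"ay":0,"az":0,"jaw":-0.1}])

```text
time: 41.85
tool_pos: [506.8, 28.6, 281.4]
tcp_rot: [-3.141, -0.006, -1.696]
contact_force: [0.3, -0.2, -0.7]
grip_width: 41.6
finger_force: 0.0
```

Run:
```python
from h import *
o=bot.get_obs();print(o['time'],o['tool_pos'],o['contact_force'])
p,d=shot('top','t7');q,_=shot('side','s7')
a=cv2.resize(p[150:265,240:325,::-1],(444,600),interpolation=cv2.INTER_CUBIC)
b=cv2.resize(q[140:310,240:400,::-1],None,fx=2.2,fy=2.2,interpolation=cv2.INTER_CUBIC);b=cv2.copyMakeBorder(b,0,600-b.shape[0],0,0,cv2.BORDER_CONSTANT)
cv2.imwrite('pics/t7c.png',np.hstack([a,b]))
for u,v in [(349,227),(357,236)]: print(world('side','s7',[(u,v)]).round(1))
```

```text
41.85 [506.83741134  28.64935444 281.35358473] [ 0.31071304 -0.15599964 -0.74694831]
[[481.  115.8 170. ]]
[[459.5 130.3 168.1]]
```

View pics/t7c.png

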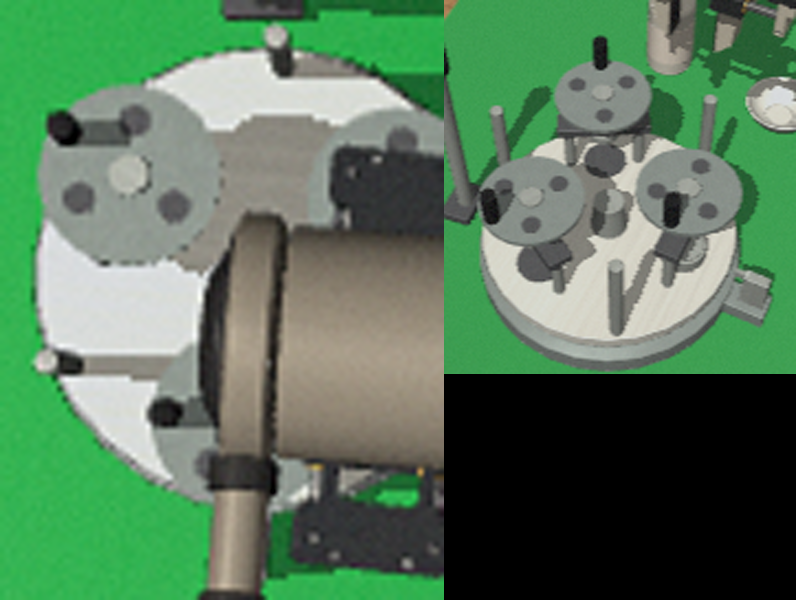

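The turret is unmoved, with its posts still at (278,36) and (46,362). Wheel A is now level with the others, at about 168 mm by depth, and the gripper is clear.

```bash
python3 -c "
from plant import bot
print(bot.close_job())"
```

```text
the job is handed in; nothing more can be done
None
```

I handed the job in after about 42 s on the robot's clock: the loaded station is within about 0.5° of the pointer by my camera measurements, its wheel is wound up to the stop, and the gripper is clear; the other two screws and the loose items were not touched.

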